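Put the seasoning stand in order for service

TASK

Get the rotary seasoning stand ready for service. First swap the red and the blue canister, which stand on each other's seats, parking one on the bare seat on the way and never putting either down on the counter; then turn the stand until the bare seat clicks in at the brass dome that serves as pointer; last, load each canister that waits on the mat (two or three of green, yellow and white) onto the seat of its own colour. Every canister must end upright and centred on its seat, with the bare seat still at the pointer; leave the other things on the counter where they are.

Things in the scene. Friction and masses are not known exactly. Their poses are not given: they have to be found in the camera images.
- red: seasoning canister, upright, 100 mm high: a heavy dark round foot 72 mm across and 14 mm high, above it a metal cylinder 56 mm across whose top 26 mm is a red cap of the same width; about 0.28 kg, hard to tip; starts on the BLUE seat of the stand. Origin at the centre of its underside, z up its axis.
- blue: seasoning canister, upright, 100 mm high: a heavy dark round foot 72 mm across and 14 mm high, above it a metal cylinder 56 mm across whose top 26 mm is a blue cap of the same width; about 0.28 kg, hard to tip; starts on the RED seat of the stand. Origin at the centre of its underside, z up its axis.
- green: seasoning canister, upright, 100 mm high: a heavy dark round foot 72 mm across and 14 mm high, above it a metal cylinder 56 mm across whose top 26 mm is a green cap of the same width; about 0.28 kg, hard to tip; if present, starts on the black mat on the counter; may be absent. Origin at the centre of its underside, z up its axis.
- yellow: seasoning canister, upright, 100 mm high: a heavy dark round foot 72 mm across and 14 mm high, above it a metal cylinder 56 mm across whose top 26 mm is a yellow cap of the same width; about 0.28 kg, hard to tip; if present, starts on the black mat on the counter; may be absent. Origin at the centre of its underside, z up its axis.
- white: seasoning canister, upright, 100 mm high: a heavy dark round foot 72 mm across and 14 mm high, above it a metal cylinder 56 mm across whose top 26 mm is a white cap of the same width; about 0.28 kg, hard to tip; if present, starts on the black mat on the counter; may be absent. Origin at the centre of its underside, z up its axis.
- seat_bare (a point): bare seat of the grey metal stand, only an engraved dark ring 80 mm across with no colour; empty at the start; the point is its centre, on the top face of the stand (flat, 30 mm above the counter), and turns with the stand.
- seat_red (a point): red seat of the stand, a flush red disc 80 mm across; the point is its centre, on the top face of the stand (flat, 30 mm above the counter), and turns with the stand.
- seat_blue (a point): blue seat of the stand, a flush blue disc 80 mm across; the point is its centre, on the top face of the stand (flat, 30 mm above the counter), and turns with the stand.
- seat_green (a point): green seat of the stand, a flush green disc 80 mm across, empty at the start; the point is its centre, on the top face of the stand (flat, 30 mm above the counter), and turns with the stand.
- seat_yellow (a point): yellow seat of the stand, a flush yellow disc 80 mm across, empty at the start; the point is its centre, on the top face of the stand (flat, 30 mm above the counter), and turns with the stand.
- seat_white (a point): white seat of the stand, a flush white disc 80 mm across, empty at the start; the point is its centre, on the top face of the stand (flat, 30 mm above the counter), and turns with the stand.
- stand (a joint): angle of the round table (350 mm across, vertical axis, six seats every 60 degrees, centres 115 mm from the axis), growing counter-clockwise seen from above. Clicks at 0, 1.047 and 2.094 rad pull it in from nearby (0.3 N m over the hump half-way); stops 0.1 rad beyond. Canisters ride by friction, and slide if it is jerked. Starts at 0; one or two clicks bring the bare seat to the pointer.
- handle (a point): centre of the black bar handle of the stand, which turns it: a bar 70 mm long (along this point's x), 16 mm thick (y), 32 mm high, on the axis of the stand, its centre 130 mm and its top 146 mm above the counter; a 16 mm post below it. x and y turn with the stand.
- pointer: the pointer: a brass dome, 32 mm across, 22 mm high, fixed just outside the stand's rim, 205 mm from its axis, 60 or 120 degrees counter-clockwise from where the bare seat starts. A seat is at the pointer when the axis, seat and pointer are in line: their centres are then 90 mm apart. The black rubber dome of the same size at the other of the two places is not the pointer.
- foot: fixed round foot of the stand; origin on the counter, on the axis of the stand.
- table: the stainless steel counter, top at z = 0.
- mat: thin black mat, 250 x 250 x 3 mm, fixed on the counter to the right of the stand, where the other canisters wait; origin under its centre.
- oil: dark green oil bottle, a bystander: leave it where it is. Origin at the centre of its underside.
- ramekin: small white ramekin (76 mm wide, 42 mm high), a bystander: leave it where it is. Origin at the centre of its underside.
- bowl: steel mixing bowl, a bystander: leave it where it is. Origin at the centre of its underside.
- mug: blue mug, a bystander: leave it where it is. Origin at the centre of its underside.
- spoon: serving spoon, a bystander: leave it where it is. Origin at the centre of its underside.
- turner: turner with a green handle, a bystander: leave it where it is. Origin at the centre of its underside.
- jar: amber jar with a brass lid, a bystander: leave it where it is. Origin at the centre of its underside.

How it is judged:
On the way, in this order (a step that is already met when the one before it is completed fails the run):
1. the red or the blue canister is set down upright on the bare seat (((horizontal distance between red and seat_bare below 0.025 m and z of red in the frame of seat_bare below 0.006 m and angle between red's own z axis and vertical below 0.1 rad and linear speed of red below 0.02 m/s and contact force between red and the fingers below 0.3 N) or (horizontal distance between blue and seat_bare below 0.025 m and z of blue in the frame of seat_bare below 0.006 m and angle between blue's own z axis and vertical below 0.1 rad and linear speed of blue below 0.02 m/s and contact force between blue and the fingers below 0.3 N))), for 0.2 s.
2. the red canister stands on the red seat and the blue one on the blue seat, released (horizontal distance between red and seat_red below 0.016 m and z of red in the frame of seat_red below 0.006 m and angle between each of red, blue's own z axis and vertical below 0.1 rad and linear speed of each of red, blue below 0.02 m/s and contact force between each of red, blue and the fingers below 0.3 N and horizontal distance between blue and seat_blue below 0.016 m and z of blue in the frame of seat_blue below 0.006 m), for 0.2 s.
3. the stand has been turned and rests in the click that has the bare seat at the pointer (horizontal distance between seat_bare and pointer below 0.0935 m and velocity of joint stand below 0.1 rad/s), for 0.2 s.
4. every canister from the mat stands on the seat of its own colour, released (horizontal distance between green and seat_green below 0.016 m and z of green in the frame of seat_green below 0.006 m and angle between each of green, yellow, white's own z axis and vertical below 0.1 rad and linear speed of each of green, yellow, white below 0.02 m/s and contact force between each of green, yellow, white and the fingers below 0.3 N and horizontal distance between yellow and seat_yellow below 0.016 m and z of yellow in the frame of seat_yellow below 0.006 m and horizontal distance between white and seat_white below 0.016 m and z of white in the frame of seat_white below 0.006 m), for 0.2 s.
At the end, for the whole second after the job is handed in: The stand rests in the click with the bare seat at the pointer (their centres within 93.5 mm, about 8 degrees of turn), and every canister present stands upright (within 0.1 rad), at rest, on the seat of its own colour, its centre within 16 mm of the seat's centre (horizontal distance between seat_bare and pointer below 0.0935 m and horizontal distance between red and seat_red below 0.016 m and z of red in the frame of seat_red below 0.006 m and angle between each of red, blue, green, yellow, white's own z axis and vertical below 0.1 rad and linear speed of each of red, blue, green, yellow, white below 0.02 m/s and horizontal distance between blue and seat_blue below 0.016 m and z of blue in the frame of seat_blue below 0.006 m and horizontal distance between green and seat_green below 0.016 m and z of green in the frame of seat_green below 0.006 m and horizontal distance between yellow and seat_yellow below 0.016 m and z of yellow in the frame of seat_yellow below 0.006 m and horizontal distance between white and seat_white below 0.016 m and z of white in the frame of seat_white below 0.006 m); the robot touches nothing.
It fails at once if the red or the blue canister is put down on the counter or the mat (contact force between any of red, blue and table above 0.5 N or contact force between any of red, blue and mat above 0.5 N).
It fails at once if a bystander on the counter (bottle, ramekin, bowl, mug, spoon, turner or jar) is moved more than 40 mm (distance of any of oil, ramekin, bowl, mug, spoon, turner, jar from where it was at the start of the episode above 0.04 m).
Of green, yellow, white only 2 to 3 are there at a start; the rules pass over those that are not, and their reading is None.
At some moment in a run one of red, blue, green, yellow, white may be knocked a few centimetres aside while the robot is not near it.
It also fails if it takes over 210 s, if anything falls off the work surface, if the arm or the gripper's body presses on something with over 40 N, if the wrist force passes 120 N, or if a joint passes its speed limit or range.

ROBOT

A 7-joint arm with a two-finger parallel gripper is mounted at the origin on the work surface. World frame = base frame: x ahead of the robot, y to its left, z up, the work surface at z = 0. Lengths are in m, angles in rad, forces in N, time in s.
With the tool pointing down it reaches from about 0.425 to 0.925 m from the base axis. Payload 6.8 kg.
Tool frame: the origin (TCP) lies on the centre line of the jaws, within the pads' length; the fingertips stand 19 mm ahead of it and the grasp point (between the pads) is the TCP (tcp_to_tips is the distance from the TCP to the fingertips, in m); x points along the fingers, y is the direction in which the jaws open and shut, and the axes are right-handed (so a half turn about x gives the same grasp; the last joint's range is limited). The gripper opens to 85 mm and grips with 20 to 120 N. Pads are 22 mm wide; open, the fingers measure 114 mm over their backs; the gripper's body (76 mm by 85 mm) begins 54 mm behind the grasp point. The pads swing forward as they close: fully open they stand 13 mm farther back than shut.
Start: joints at [-1.457, 0.477, 0.022, 1.555, -0.011, 1.109, -0.083], TCP at [0.148, 0.658, 0.25] pointing down, gripper open.
Joint ranges: [-2.96, 2.96], [-0.34, 2.1], [-1.41, 1.46], [0.24, 2.44], [-1.37, 4.51], [0.17, 1.92], [-2.96, 2.96]. Speed limits (rad/s): [2.39, 2.39, 3.14, 3.14, 3.14, 3.14, 3.14].

INTERFACE

Orientations are given as a unit quaternion [w, x, y, z].
In Python, from station import get_obs, read_camera, hand_in, spot_in, cut_out, tcp_to_tips gives the robot as it stands.
- The arm moves only by the shell command python3 -m jog 'ROWS' [FORCE]. ROWS is JSON, a list of rows, each an object of numbers: "gripper": the closure, from 0 (fully open) to 1 (shut); "dx", "dy", "dz": the shift along the world's x, y, z in m; "rx", "ry", "rz": the turn, a rotation vector about the world's x, y, z in degrees. In form: [{"gripper": .., "dx": .., "dy": .., "dz": .., "rx": .., "ry": .., "rz": ..}, ...]. A call has 1 to 10 rows; each row is the pose to reach, as a shift and turn from the pose commanded when the call began; what a row does not reach only later rows make up. A row lasts 1/10 s, in which the tool goes at most 50 mm and 8.59 degrees, less where a joint would pass 70% of its speed; a pose out of reach is approached as far as the arm can. A call with a gripper value outside its range is refused whole. The fingers move at their own pace and stop on an object; FORCE is the grip in N (left out, the last holds). Time passes only in rows, so rows that repeat a pose let the fingers close. It gives the time, the measured TCP pose, the force and the opening at its end, in the units of the state.
- get_obs(): the state, without advancing time (a new reading comes with each control period).
- read_camera(name): name is "scene" or "top" or "wrist"; returns a dict with "pixels" (420x560x3 uint8, blue, green, red), "range_z" (420x560 float32, m along the optical axis (not along the pixel's ray), 0 where there is no reading), "camera_matrix" (3x3 intrinsics, pixels), "D" ([k1, k2, p1, p2, k3] as OpenCV has them; the pictures are not rectified), "cam_to_world" (4x4, takes a point from camera to world coordinates). Camera axes: x right, y down, z forward; pixel columns grow to the right and rows downward; lengths in m; the calibration is good to about 2 mm. A picture is of the moment at which its call begins.
- hand_in(): hands the job in, once; it reports no verdict.
Trained networks look in the newest picture that a camera, given by its name, has taken for a name from the list of things; names that differ only in an ending like _2 or _b are one class to them, and where a whole thing is asked for, a point or a joint stands for the part that bears it (a point fixed in the world has none). Each returns a list of dicts, best first, with "conf" (0 to 1); they miss things now and then, are a little off and sometimes report something else, mostly with a low value. They report only what shows in the picture. A call takes as long as a camera call.
- spot_in(camera, label): "box" ([centre column, centre row, width, height] in pixels, round what is visible of it).
- cut_out(camera, label): "mask" (420x560 bool, what is visible of it) and "box" ([centre column, centre row, width, height] in pixels, round what is visible of it).
The state is a dict: "t": time; "q": joint angles; "joint_vel": joint speeds; "joint_torque": joint torques, N m; "eef_pos": TCP position; "tool_rot": TCP orientation; "contact_force": force on the tool from outside, world axes, zero at the start; "torque": the same for the moment, N m; "gripper_width": opening from 0.0 (shut) to 1.0 (fully open).
Only numpy, scipy, OpenCV 4.12 (cv2) and the standard library are available. Lean on these libraries where they do the work, as an engineer would, in place of code of your own. Each camera call takes 0.05 s, during which the arm holds its last target. There are 200 camera calls.

## Working session

There is one attempt and no reset: what is moved stays moved. The work goes in short steps, Python scripts to look and compute and a shell command to move; the robot and the scene stay as the last step left them, time stands still between calls to the robot, and variables do not carry over. Pictures are saved under pics/ and viewed, about 12 in all and at most 16, crops included, and the job is handed in when it is done.

```bash
mkdir -p pics; ls; cat > h.py <<'E'
import numpy as np, cv2, sys
from station import *
def world(c,uv,z=None,rng=None):
    """pixel(s)->world, on plane z or by given range"""
    uv=np.asarray(uv,float).reshape(-1,1,2)
    n=cv2.undistortPoints(uv,np.array(c["camera_matrix"],float),np.array(c["D"],float)).reshape(-1,2)
    d=np.c_[n,np.ones(len(n))]; T=np.array(c["cam_to_world"]); R,t=T[:3,:3],T[:3,3]
    w=d@R.T
    s=(z-t[2])/w[:,2] if z is not None else np.asarray(rng).reshape(-1)
    return t+w*s[:,None]
def maskpts(c,m):
    v,u=np.nonzero(m&(c["range_z"]>0))
    return world(c,np.c_[u,v],rng=c["range_z"][v,u])
E
python3 - <<'E'
from h import *
o=get_obs();print(o['t'],o['eef_pos'],o['tool_rot'],o['gripper_width'],tcp_to_tips)
for n in("top","scene"):
    c=read_camera(n);cv2.imwrite(f"pics/{n}0.png",c["pixels"]);print(n,np.round(c["cam_to_world"],3).tolist())
E
```

```text
pics
0.0 [0.14840805 0.6579009  0.24929807] [ 0.70273556  0.07761001  0.70278614 -0.078937  ] 0.9972331336879863 0.019
top [[-0.012, -0.997, 0.079, 0.459], [-1.0, 0.011, -0.004, -0.031], [0.003, -0.079, -0.997, 1.512], [0.0, 0.0, 0.0, 1.0]]
scene [[-0.204, 0.809, -0.551, 1.411], [0.979, 0.159, -0.128, 0.171], [-0.016, -0.566, -0.824, 1.375], [0.0, 0.0, 0.0, 1.0]]
```

View pics/top0.png

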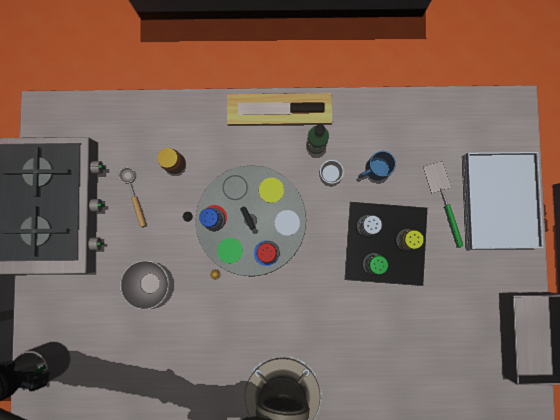

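View pics/scene0.png

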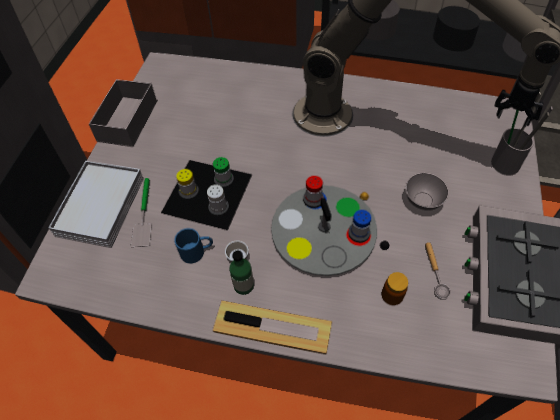

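Top view: the stand is at about (251,220). The bare seat is at (235,187), blue canister on red seat at (211,217) and red canister on blue seat at (266,253). The brass pointer is at (215,274) and the black dome at (187,216), so it takes two CCW clicks. All three mat canisters are present.

```bash
cat >> h.py <<'E'
def canister(c,cam,name):
    """centre (x,y,top z) of a canister from its cap top"""
    r=cut_out(cam,name)
    if not r: return None
    m=r[0]["mask"]; v,u=np.nonzero(m&(c["range_z"]>0)); p=world(c,np.c_[u,v],rng=c["range_z"][v,u])
    zt=np.percentile(p[:,2],95); k=abs(p[:,2]-zt)<.008
    (x,y),rad=cv2.minEnclosingCircle(p[k][:,:2].astype(np.float32))
    med=np.median(p[k][:,:2],axis=0)
    return np.round([x,y,rad,zt,*med,r[0]["conf"]],4).tolist()
def seatpt(c,cam,name,z=.03):
    out=[]
    for r in cut_out(cam,name)[:2]:
        v,u=np.nonzero(r["mask"]); p=world(c,np.c_[u,v],z=z)
        (x,y),rad=cv2.minEnclosingCircle(p[:,:2].astype(np.float32)); out.append(np.round([x,y,rad,r["conf"]],4).tolist())
    return out
E
python3 - <<'E'
from h import *
for cam in("top","scene"):
    c=read_camera(cam); print(cam)
    for n in("red","blue","green","yellow","white"): print(n,canister(c,cam,n))
    for n in("pointer","foot"): print(n,seatpt(c,cam,n,.01))
    # stand: depth points at z=30mm within region
    v,u=np.mgrid[0:420,0:560]; p=world(c,np.c_[u.ravel(),v.ravel()],rng=c["range_z"].ravel())
    k=(abs(p[:,2]-.03)<.008)&(abs(p[:,0]-.45)<.25)&(abs(p[:,1]-0.0)<.3)&(c["range_z"].ravel()>0)
    m=(k.reshape(420,560)*255).astype(np.uint8); nn,l,s,_=cv2.connectedComponentsWithStats(m); i=1+np.argmax(s[1:,4]); q=p[(l==i).ravel()]
    print("stand",cv2.minEnclosingCircle(q[:,:2].astype(np.float32)),np.median(q[:,2]))
    hsv=cv2.cvtColor(c["pixels"],cv2.COLOR_BGR2HSV)
    for n,lo,hi in(("yellow",(22,120,80),(35,255,255)),("green",(50,120,50),(75,255,255))):
        h=cv2.inRange(hsv,lo,hi)&(l==i).astype(np.uint8)*255
        v2,u2=np.nonzero(h); w=world(c,np.c_[u2,v2],z=.03)[:,:2]; print("seat",n,w.mean(0),len(w),cv2.minEnclosingCircle(w.astype(np.float32)))
    h=(c["pixels"].max(2)<60)  # handle: dark, z .146
    k=(abs(p[:,2]-.146)<.008).reshape(420,560)
    q=p[k.ravel()&(abs(p[:,0]-.45)<.25)&(abs(p[:,1])<.3)]; 
    if len(q): 
        print("handle",cv2.minAreaRect((q[:,:2]*1000).astype(np.float32)),len(q))
E
```

```text
top
red [0.4473, 0.0398, 0.0276, 0.1349, 0.4479, 0.0397, 0.77]
blue [0.552, 0.209, 0.0276, 0.1342, 0.5522, 0.2091, 0.7]
green [0.406, -0.2921, 0.0278, 0.1071, 0.4059, -0.2921, 0.67]
yellow [0.4812, -0.3994, 0.0277, 0.1068, 0.4813, -0.3992, 0.91]
white [0.5271, -0.2758, 0.0274, 0.1086, 0.5276, -0.2757, 0.61]
pointer []
foot []
stand ((0.5493251085281372, 0.09377192705869675), 0.1749161332845688) 0.03064322718434287
seat yellow [0.64370446 0.02802493] 471 ((0.643490195274353, 0.027876604348421097), 0.03960949555039406)
seat green [0.4544211  0.15871562] 486 ((0.4546913802623749, 0.158949613571167), 0.039281126111745834)
handle ((528.760986328125, 107.1402359008789), (198.3150634765625, 95.40673828125), 56.787967681884766) 136
scene
red [0.4488, 0.0415, 0.0291, 0.131, 0.4505, 0.0434, 0.67]
blue [0.5577, 0.2106, 0.0267, 0.132, 0.5572, 0.2113, 0.67]
green [0.4465, -0.2847, 0.0639, 0.1045, 0.4113, -0.2868, 0.69]
yellow [0.4817, -0.396, 0.0303, 0.1043, 0.4837, -0.3964, 0.81]
white [0.5291, -0.2751, 0.0298, 0.1045, 0.5293, -0.2739, 0.71]
pointer []
foot []
stand ((0.5487914085388184, 0.09575345367193222), 0.1748484969139099) 0.02913022309380875
seat yellow [0.64316856 0.03043843] 427 ((0.6429855823516846, 0.03022431954741478), 0.04057806357741356)
seat green [0.45398859 0.15965181] 327 ((0.4541155993938446, 0.16102758049964905), 0.03932508826255798)
handle ((552.8673095703125, 97.90234375), (70.20089721679688, 17.020793914794922), 24.344694137573242) 105
```

```bash
cat >> h.py <<'E'
from scipy.spatial.transform import Rotation as Ro
C=np.array([.549,.0947]); A0=25.4
OFF=dict(bare=0,red=60,green=120,blue=180,white=240,yellow=300)
def seat(n,turn=0):
    a=np.deg2rad(A0+OFF[n]+turn); return C+.115*np.array([np.cos(a),np.sin(a)])
def to(x,y,z):
    o=get_obs(); w,a,b,c=o["tool_rot"]; R=Ro.from_quat([a,b,c,w]).as_matrix(); e=np.array(o["eef_pos"])
    print("t",round(o["t"],2),"at",e.round(4),"d",(np.array([x,y,z])-e).round(4),"jawdeg",np.rad2deg(np.arctan2(R[1,1],R[0,1])).round(1),"x",R[:,0].round(3),"w",round(o["gripper_width"],3),"q",np.round(o["q"],2),"F",np.round(o["contact_force"],1))
E
python3 - <<'E'
from h import *
for n in OFF: print(n,seat(n).round(4))
to(.553,.2095,.25)
E
```

```text
bare [0.6529 0.144 ]
red [0.5582 0.2093]
green [0.4543 0.16  ]
blue [0.4451 0.0454]
white [ 0.5398 -0.0199]
yellow [0.6437 0.0294]
t 0.9 at [0.1485 0.6585 0.2503] d [ 4.045e-01 -4.490e-01 -3.000e-04] jawdeg 77.3 x [ 0.  0. -1.] w 1.002 q [-1.46  0.48  0.02  1.56 -0.01  1.11 -0.08] F [ 0.1 -0.7  0.1]
```

```bash
python3 -m jog '[{"gripper":0,"dx":0.2,"dy":-0.22,"dz":0,"rz":-30},{"gripper":0,"dx":0.2,"dy":-0.22,"dz":0,"rz":-30},{"gripper":0,"dx":0.2,"dy":-0.22,"dz":0,"rz":-30},{"gripper":0,"dx":0.2,"dy":-0.22,"dz":0,"rz":-30},{"gripper":0,"dx":0.405,"dy":-0.449,"dz":0,"rz":-57},{"gripper":0,"dx":0.405,"dy":-0.449,"dz":0,"rz":-57},{"gripper":0,"dx":0.405,"dy":-0.449,"dz":0,"rz":-57},{"gripper":0,"dx":0.405,"dy":-0.449,"dz":0,"rz":-57},{"gripper":0,"dx":0.405,"dy":-0.449,"dz":0,"rz":-57},{"gripper":0,"dx":0.405,"dy":-0.449,"dz":0,"rz":-57}]' 40; python3 - <<'E'
from h import *
to(.553,.2095,.105)
E
```

```text
t 0.9 at [0.1485 0.6585 0.2503] d [ 0.4045 -0.449  -0.1453] jawdeg 77.3 x [ 0.  0. -1.] w 1.002 q [-1.46  0.48  0.02  1.56 -0.01  1.11 -0.08] F [ 0.1 -0.7  0.1]$[0]: bad value
```

```bash
python3 -m jog '[{"gripper":0,"dx":0.2,"dy":-0.22,"dz":0,"rx":0,"ry":0,"rz":-30},{"gripper":0,"dx":0.2,"dy":-0.22,"dz":0,"rx":0,"ry":0,"rz":-30},{"gripper":0,"dx":0.2,"dy":-0.22,"dz":0,"rx":0,"ry":0,"rz":-30},{"gripper":0,"dx":0.2,"dy":-0.22,"dz":0,"rx":0,"ry":0,"rz":-30},{"gripper":0,"dx":0.2,"dy":-0.22,"dz":0,"rx":0,"ry":0,"rz":-30},{"gripper":0,"dx":0.2,"dy":-0.22,"dz":0,"rx":0,"ry":0,"rz":-30}]' 40; python3 - <<'E'
from h import *
to(.553,.2095,.105)
E
```

```text
t: 1.5
eef_pos: [0.3498, 0.4367, 0.2506]
tool_rot: [0.659, 0.258, 0.658, -0.257]
contact_force: [0.7, 1.2, -0.0]
gripper_width: 1.004
t 1.5 at [0.3498 0.4367 0.2506] d [ 0.2032 -0.2272 -0.1456] jawdeg 47.3 x [ 0.     0.001 -1.   ] w 1.004 q [-1.18  0.29  0.21  1.85 -0.07  1.01 -0.11] F [ 0.7  1.2 -0. ]
```

```bash
python3 -m jog '[{"gripper":0,"dx":0.203,"dy":-0.227,"dz":0,"rx":0,"ry":0,"rz":-27},{"gripper":0,"dx":0.203,"dy":-0.227,"dz":0,"rx":0,"ry":0,"rz":-27},{"gripper":0,"dx":0.203,"dy":-0.227,"dz":0,"rx":0,"ry":0,"rz":-27},{"gripper":0,"dx":0.203,"dy":-0.227,"dz":0,"rx":0,"ry":0,"rz":-27},{"gripper":0,"dx":0.203,"dy":-0.227,"dz":0,"rx":0,"ry":0,"rz":-27},{"gripper":0,"dx":0.203,"dy":-0.227,"dz":0,"rx":0,"ry":0,"rz":-27},{"gripper":0,"dx":0.203,"dy":-0.227,"dz":0,"rx":0,"ry":0,"rz":-27},{"gripper":0,"dx":0.203,"dy":-0.227,"dz":0,"rx":0,"ry":0,"rz":-27}]' 40; python3 - <<'E'
from h import *
to(.553,.2095,.105)
c=read_camera("wrist"); cv2.imwrite("pics/w1.png",c["pixels"]); print(canister(c,"wrist","blue"),canister(c,"wrist","red"),np.round(c["cam_to_world"],3).tolist())
E
```

```text
t: 2.3
eef_pos: [0.5524, 0.2096, 0.2504]
tool_rot: [0.58, 0.405, 0.579, -0.405]
contact_force: [0.5, 0.5, 0.3]
gripper_width: 1.005
t 2.3 at [0.5524 0.2096 0.2504] d [ 6.000e-04 -1.000e-04 -1.454e-01] jawdeg 20.1 x [ 0. -0. -1.] w 1.005 q [-0.8   0.36  0.42  1.79 -0.17  1.04  0.04] F [0.5 0.5 0.3]
[0.5521, 0.2102, 0.0278, 0.1296, 0.5516, 0.2122, 0.61] [0.4424, 0.0453, 0.0271, 0.1294, 0.4376, 0.0544, 0.91] [[0.939, 0.325, 0.112, 0.525], [0.343, -0.888, -0.306, 0.289], [-0.0, 0.325, -0.946, 0.372], [0.0, 0.0, 0.0, 1.0]]
```

View pics/w1.png

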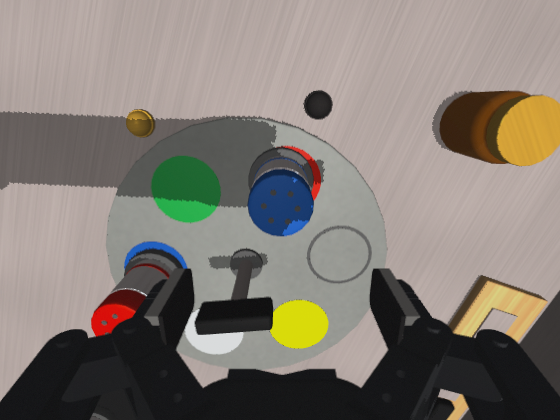

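The wrist view shows the blue cap at (281,202) below the tool, the empty bare ring at (339,254), the brass dome at (140,123) and the black dome at (318,104). This agrees with the top camera, so I'll descend and grip.

```bash
python3 -m jog '[{"gripper":0,"dx":0,"dy":0,"dz":-0.05,"rx":0,"ry":0,"rz":0},{"gripper":0,"dx":0,"dy":0,"dz":-0.1,"rx":0,"ry":0,"rz":0},{"gripper":0,"dx":0,"dy":0,"dz":-0.145,"rx":0,"ry":0,"rz":0},{"gripper":0,"dx":0,"dy":0,"dz":-0.145,"rx":0,"ry":0,"rz":0},{"gripper":1,"dx":0,"dy":0,"dz":-0.145,"rx":0,"ry":0,"rz":0},{"gripper":1,"dx":0,"dy":0,"dz":-0.145,"rx":0,"ry":0,"rz":0},{"gripper":1,"dx":0,"dy":0,"dz":-0.145,"rx":0,"ry":0,"rz":0},{"gripper":1,"dx":0,"dy":0,"dz":-0.145,"rx":0,"ry":0,"rz":0},{"gripper":1,"dx":0,"dy":0,"dz":-0.145,"rx":0,"ry":0,"rz":0},{"gripper":1,"dx":0,"dy":0,"dz":-0.145,"rx":0,"ry":0,"rz":0}]' 40; python3 - <<'E'
from h import *
to(.653,.144,.108)
E
```

```text
t: 3.45
eef_pos: [0.5534, 0.2125, 0.1082]
tool_rot: [0.581, 0.406, 0.579, -0.402]
contact_force: [-0.9, 0.8, 7.5]
gripper_width: 0.646
t 3.45 at [0.5534 0.2125 0.1082] d [ 0.0996 -0.0685 -0.0002] jawdeg 20.3 x [ 0.005  0.003 -1.   ] w 0.646 q [-0.74  0.53  0.36  1.9  -0.26  0.75  0.12] F [-0.9  0.8  7.5]
```

```bash
python3 -m jog '[{"gripper":1,"dx":0,"dy":0,"dz":0.025,"rx":0,"ry":0,"rz":0},{"gripper":1,"dx":0,"dy":0,"dz":0.05,"rx":0,"ry":0,"rz":0},{"gripper":1,"dx":0.03,"dy":-0.02,"dz":0.05,"rx":0,"ry":0,"rz":0},{"gripper":1,"dx":0.065,"dy":-0.043,"dz":0.05,"rx":0,"ry":0,"rz":0},{"gripper":1,"dx":0.1,"dy":-0.066,"dz":0.05,"rx":0,"ry":0,"rz":0},{"gripper":1,"dx":0.1,"dy":-0.066,"dz":0.05,"rx":0,"ry":0,"rz":0},{"gripper":1,"dx":0.1,"dy":-0.066,"dz":0.02,"rx":0,"ry":0,"rz":0},{"gripper":1,"dx":0.1,"dy":-0.066,"dz":0.008,"rx":0,"ry":0,"rz":0},{"gripper":1,"dx":0.1,"dy":-0.066,"dz":0.004,"rx":0,"ry":0,"rz":0},{"gripper":1,"dx":0.1,"dy":-0.066,"dz":0.004,"rx":0,"ry":0,"rz":0}]' 40; python3 - <<'E'
from h import *
to(.653,.144,.108)
c=read_camera("scene");print(canister(c,"scene","blue"))
E
```

```text
t: 4.45
eef_pos: [0.651, 0.1456, 0.1096]
tool_rot: [0.58, 0.404, 0.581, -0.404]
contact_force: [0.3, -0.7, -2.4]
gripper_width: 0.646
t 4.45 at [0.651  0.1456 0.1096] d [ 0.002  -0.0016 -0.0016] jawdeg 20.3 x [-0.001 -0.    -1.   ] w 0.646 q [-0.57  0.64  0.37  1.7  -0.29  0.85  0.28] F [ 0.3 -0.7 -2.4]
[0.6578, 0.1349, 0.023, 0.132, 0.6605, 0.1316, 0.62]
```

```bash
python3 -m jog '[{"gripper":1,"dx":0.001,"dy":-0.001,"dz":-0.0015,"rx":0,"ry":0,"rz":0},{"gripper":1,"dx":0.001,"dy":-0.001,"dz":-0.003,"rx":0,"ry":0,"rz":0},{"gripper":0,"dx":0.001,"dy":-0.001,"dz":-0.003,"rx":0,"ry":0,"rz":0},{"gripper":0,"dx":0.001,"dy":-0.001,"dz":-0.003,"rx":0,"ry":0,"rz":0},{"gripper":0,"dx":0.001,"dy":-0.001,"dz":-0.003,"rx":0,"ry":0,"rz":0},{"gripper":0,"dx":0.001,"dy":-0.001,"dz":-0.003,"rx":0,"ry":0,"rz":0},{"gripper":0,"dx":0.001,"dy":-0.001,"dz":0.047,"rx":0,"ry":0,"rz":0},{"gripper":0,"dx":0.001,"dy":-0.001,"dz":0.097,"rx":0,"ry":0,"rz":0},{"gripper":0,"dx":0.001,"dy":-0.001,"dz":0.141,"rx":0,"ry":0,"rz":0}]' 40; python3 - <<'E'
from h import *
to(.4465,.0415,.25)
c=read_camera("top");print(canister(c,"top","red"),canister(c,"top","blue"),canister(c,"top","yellow"))
c=read_camera("wrist");print(canister(c,"wrist","red"),canister(c,"wrist","blue"))
c=read_camera("scene");print(canister(c,"scene","red"),canister(c,"scene","blue"))
E
```

```text
t: 5.45
eef_pos: [0.6527, 0.1443, 0.2525]
tool_rot: [0.58, 0.404, 0.58, -0.404]
contact_force: [1.5, 0.2, -0.4]
gripper_width: 1.003
t 5.45 at [0.6527 0.1443 0.2525] d [-0.2062 -0.1028 -0.0025] jawdeg 20.3 x [ 0.001 -0.    -1.   ] w 1.003 q [-0.61  0.49  0.43  1.59 -0.22  1.11  0.23] F [ 1.5  0.2 -0.4]
[0.4478, 0.0402, 0.0276, 0.1347, 0.448, 0.0397, 0.94] [0.6535, 0.1301, 0.0228, 0.1364, 0.6563, 0.1295, 0.73] [0.481, -0.3996, 0.027, 0.108, 0.4813, -0.3985, 0.6]
[0.476, 0.0531, 0.0562, 0.1293, 0.453, 0.0456, 0.67] [0.6545, 0.1432, 0.0279, 0.1296, 0.6536, 0.1452, 0.7]
[0.4509, 0.0446, 0.0306, 0.1315, 0.4516, 0.0435, 0.62] [0.6541, 0.1453, 0.0282, 0.1329, 0.6574, 0.1455, 0.91]
```

```bash
python3 -m jog '[{"gripper":0,"dx":-0.205,"dy":-0.103,"dz":0,"rx":0,"ry":0,"rz":-25},{"gripper":0,"dx":-0.205,"dy":-0.103,"dz":0,"rx":0,"ry":0,"rz":-25},{"gripper":0,"dx":-0.205,"dy":-0.103,"dz":0,"rx":0,"ry":0,"rz":-25},{"gripper":0,"dx":-0.205,"dy":-0.103,"dz":0,"rx":0,"ry":0,"rz":-25},{"gripper":0,"dx":-0.205,"dy":-0.103,"dz":0,"rx":0,"ry":0,"rz":-25},{"gripper":0,"dx":-0.205,"dy":-0.103,"dz":0,"rx":0,"ry":0,"rz":-25},{"gripper":0,"dx":-0.205,"dy":-0.103,"dz":0,"rx":0,"ry":0,"rz":-25}]' 40; python3 - <<'E'
from h import *
c=read_camera("wrist");r=canister(c,"wrist","red");print(r,canister(c,"wrist","blue"))
to(*r[:2],.105)
E
```

```text
t: 6.65
eef_pos: [0.4475, 0.0417, 0.2504]
tool_rot: [0.479, 0.52, 0.479, -0.52]
contact_force: [-0.1, -0.3, 0.3]
gripper_width: 1.004
[0.4472, 0.0408, 0.0279, 0.1296, 0.4474, 0.043, 0.73] [0.6527, 0.1428, 0.0279, 0.1292, 0.643, 0.1422, 0.71]
t 6.8 at [0.4486 0.0421 0.2504] d [-0.0014 -0.0013 -0.1454] jawdeg -4.7 x [ 0.001 -0.001 -1.   ] w 1.006 q [-0.77  0.1   0.58  2.1  -0.06  0.96 -0.23] F [-0.7 -1.  -0.5]
```

```bash
python3 -m jog '[{"gripper":0,"dx":-0.001,"dy":-0.001,"dz":-0.05,"rx":0,"ry":0,"rz":0},{"gripper":0,"dx":-0.001,"dy":-0.001,"dz":-0.1,"rx":0,"ry":0,"rz":0},{"gripper":0,"dx":-0.001,"dy":-0.001,"dz":-0.143,"rx":0,"ry":0,"rz":0},{"gripper":0,"dx":-0.001,"dy":-0.001,"dz":-0.143,"rx":0,"ry":0,"rz":0},{"gripper":1,"dx":-0.001,"dy":-0.001,"dz":-0.143,"rx":0,"ry":0,"rz":0},{"gripper":1,"dx":-0.001,"dy":-0.001,"dz":-0.143,"rx":0,"ry":0,"rz":0},{"gripper":1,"dx":-0.001,"dy":-0.001,"dz":-0.143,"rx":0,"ry":0,"rz":0},{"gripper":1,"dx":-0.001,"dy":-0.001,"dz":-0.143,"rx":0,"ry":0,"rz":0},{"gripper":1,"dx":-0.001,"dy":-0.001,"dz":-0.143,"rx":0,"ry":0,"rz":0},{"gripper":1,"dx":-0.001,"dy":-0.001,"dz":-0.143,"rx":0,"ry":0,"rz":0}]' 40; python3 - <<'E'
from h import *
to(.558,.2093,.108)
E
python3 -m jog '[{"gripper":1,"dx":0,"dy":0,"dz":0.025,"rx":0,"ry":0,"rz":0},{"gripper":1,"dx":0,"dy":0,"dz":0.065,"rx":0,"ry":0,"rz":0},{"gripper":1,"dx":0,"dy":0,"dz":0.105,"rx":0,"ry":0,"rz":0},{"gripper":1,"dx":0,"dy":0,"dz":0.145,"rx":0,"ry":0,"rz":0},{"gripper":1,"dx":0,"dy":0,"dz":0.145,"rx":0,"ry":0,"rz":0}]' 40
python3 - <<'E'
from h import *
to(.558,.2093,.25)
c=read_camera("scene");print(canister(c,"scene","red"))
E
```

```text
t: 7.8
eef_pos: [0.4482, 0.0407, 0.1094]
tool_rot: [0.48, 0.522, 0.478, -0.519]
contact_force: [-2.2, -1.0, 8.7]
gripper_width: 0.645
t 7.8 at [0.4482 0.0407 0.1094] d [ 0.1098  0.1686 -0.0014] jawdeg -4.7 x [ 0.004  0.002 -1.   ] w 0.645 q [-0.66  0.35  0.51  2.23 -0.3   0.62 -0.01] F [-2.2 -1.   8.7]
t: 8.3
eef_pos: [0.4496, 0.0409, 0.2578]
tool_rot: [0.48, 0.524, 0.478, -0.516]
contact_force: [0.4, -0.0, -3.7]
gripper_width: 0.642
t 8.3 at [0.4496 0.0409 0.2578] d [ 0.1084  0.1684 -0.0078] jawdeg -4.7 x [ 0.01   0.005 -1.   ] w 0.642 q [-0.81  0.08  0.62  2.1  -0.06  0.97 -0.23] F [ 0.4 -0.  -3.7]
[0.4558, 0.0589, 0.023, 0.2778, 0.4584, 0.0604, 0.81]
```

```bash
python3 -m jog '[{"gripper":1,"dx":0.02,"dy":0.03,"dz":0,"rx":0,"ry":0,"rz":0},{"gripper":1,"dx":0.043,"dy":0.066,"dz":0,"rx":0,"ry":0,"rz":0},{"gripper":1,"dx":0.066,"dy":0.1,"dz":0,"rx":0,"ry":0,"rz":0},{"gripper":1,"dx":0.09,"dy":0.136,"dz":0,"rx":0,"ry":0,"rz":0},{"gripper":1,"dx":0.11,"dy":0.168,"dz":0,"rx":0,"ry":0,"rz":0},{"gripper":1,"dx":0.11,"dy":0.168,"dz":0,"rx":0,"ry":0,"rz":0},{"gripper":1,"dx":0.11,"dy":0.168,"dz":-0.04,"rx":0,"ry":0,"rz":0},{"gripper":1,"dx":0.11,"dy":0.168,"dz":-0.08,"rx":0,"ry":0,"rz":0},{"gripper":1,"dx":0.11,"dy":0.168,"dz":-0.11,"rx":0,"ry":0,"rz":0},{"gripper":1,"dx":0.11,"dy":0.168,"dz":-0.11,"rx":0,"ry":0,"rz":0}]' 40
python3 - <<'E'
from h import *
c=read_camera("scene");print(canister(c,"scene","red"))
to(.558,.2093,.109)
E
```

```text
t: 9.4
eef_pos: [0.5519, 0.2065, 0.1366]
tool_rot: [-0.478, -0.516, -0.48, 0.524]
contact_force: [-0.8, 0.3, -3.4]
gripper_width: 0.645
[0.56, 0.2083, 0.0285, 0.158, 0.5594, 0.2199, 0.71]
t 9.5 at [0.5558 0.2077 0.1416] d [ 0.0022  0.0016 -0.0326] jawdeg -4.7 x [-0.002 -0.002 -1.   ] w 0.647 q [-0.82  0.51  0.48  1.88 -0.31  0.83 -0.27] F [-0.2  0.4 -2.4]
```

```bash
python3 -m jog '[{"gripper":1,"dx":0.002,"dy":0.001,"dz":-0.02,"rx":0,"ry":0,"rz":0},{"gripper":1,"dx":0.002,"dy":0.001,"dz":-0.029,"rx":0,"ry":0,"rz":0},{"gripper":1,"dx":0.002,"dy":0.001,"dz":-0.033,"rx":0,"ry":0,"rz":0},{"gripper":1,"dx":0.002,"dy":0.001,"dz":-0.036,"rx":0,"ry":0,"rz":0},{"gripper":1,"dx":0.002,"dy":0.001,"dz":-0.036,"rx":0,"ry":0,"rz":0}]' 40
python3 - <<'E'
from h import *
c=read_camera("scene");print(canister(c,"scene","red"))
to(.558,.2093,.109)
E
```

```text
t: 10.0
eef_pos: [0.5613, 0.209, 0.1094]
tool_rot: [0.48, 0.522, 0.478, -0.519]
contact_force: [-1.5, -2.1, 7.7]
gripper_width: 0.647
[0.5689, 0.2087, 0.0241, 0.128, 0.5717, 0.193, 0.76]
t 10.1 at [0.5611 0.2091 0.1094] d [-0.0031  0.0002 -0.0004] jawdeg -4.8 x [ 0.005  0.002 -1.   ] w 0.645 q [-0.8   0.56  0.46  1.89 -0.34  0.77 -0.24] F [-0.3 -2.8  8.4]
```

```bash
python3 -m jog '[{"gripper":0,"dx":-0.001,"dy":0,"dz":0,"rx":0,"ry":0,"rz":0},{"gripper":0,"dx":-0.001,"dy":0,"dz":0,"rx":0,"ry":0,"rz":0},{"gripper":0,"dx":-0.001,"dy":0,"dz":0,"rx":0,"ry":0,"rz":0},{"gripper":0,"dx":-0.001,"dy":0,"dz":0,"rx":0,"ry":0,"rz":0},{"gripper":0,"dx":0,"dy":0,"dz":0.05,"rx":0,"ry":0,"rz":0},{"gripper":0,"dx":0,"dy":0,"dz":0.1,"rx":0,"ry":0,"rz":0},{"gripper":0,"dx":0,"dy":0,"dz":0.142,"rx":0,"ry":0,"rz":0},{"gripper":0,"dx":0.047,"dy":-0.032,"dz":0.142,"rx":0,"ry":0,"rz":15},{"gripper":0,"dx":0.093,"dy":-0.065,"dz":0.142,"rx":0,"ry":0,"rz":20},{"gripper":0,"dx":0.093,"dy":-0.065,"dz":0.142,"rx":0,"ry":0,"rz":25}]' 40
python3 - <<'E'
from h import *
c=read_camera("wrist");r=canister(c,"wrist","blue");print(r,canister(c,"wrist","red"))
c=read_camera("top");print(canister(c,"top","red"))
to(*r[:2],.109)
E
```

```text
t: 11.1
eef_pos: [0.6548, 0.1397, 0.2489]
tool_rot: [0.582, 0.404, 0.579, -0.404]
contact_force: [-0.5, -0.4, -0.7]
gripper_width: 1.001
[0.6536, 0.1441, 0.028, 0.1296, 0.6534, 0.1458, 0.9] [0.5582, 0.2095, 0.0281, 0.1295, 0.5592, 0.2104, 0.58]
None
t 11.35 at [0.6506 0.1456 0.2478] d [ 0.003  -0.0015 -0.1388] jawdeg 20.2 x [-0.001  0.001 -1.   ] w 0.998 q [-0.63  0.49  0.45  1.6  -0.23  1.1   0.23] F [0.2 0.7 0.4]
```

```bash
python3 -m jog '[{"gripper":0,"dx":0.002,"dy":-0.001,"dz":-0.05,"rx":0,"ry":0,"rz":0},{"gripper":0,"dx":0.002,"dy":-0.001,"dz":-0.1,"rx":0,"ry":0,"rz":0},{"gripper":0,"dx":0.002,"dy":-0.001,"dz":-0.14,"rx":0,"ry":0,"rz":0},{"gripper":0,"dx":0.002,"dy":-0.001,"dz":-0.14,"rx":0,"ry":0,"rz":0},{"gripper":1,"dx":0.002,"dy":-0.001,"dz":-0.14,"rx":0,"ry":0,"rz":0},{"gripper":1,"dx":0.002,"dy":-0.001,"dz":-0.14,"rx":0,"ry":0,"rz":0},{"gripper":1,"dx":0.002,"dy":-0.001,"dz":-0.14,"rx":0,"ry":0,"rz":0},{"gripper":1,"dx":0.002,"dy":-0.001,"dz":-0.14,"rx":0,"ry":0,"rz":0},{"gripper":1,"dx":0.002,"dy":-0.001,"dz":-0.14,"rx":0,"ry":0,"rz":0},{"gripper":1,"dx":0.002,"dy":-0.001,"dz":-0.14,"rx":0,"ry":0,"rz":0}]' 40; python3 - <<'E'
from h import *
to(.4451,.0454,.109)
E
python3 -m jog '[{"gripper":1,"dx":0,"dy":0,"dz":0.03,"rx":0,"ry":0,"rz":0},{"gripper":1,"dx":0,"dy":0,"dz":0.07,"rx":0,"ry":0,"rz":0},{"gripper":1,"dx":0,"dy":0,"dz":0.11,"rx":0,"ry":0,"rz":0},{"gripper":1,"dx":0,"dy":0,"dz":0.145,"rx":0,"ry":0,"rz":0},{"gripper":1,"dx":0,"dy":0,"dz":0.15,"rx":0,"ry":0,"rz":0},{"gripper":1,"dx":-0.03,"dy":-0.015,"dz":0.15,"rx":0,"ry":0,"rz":-5},{"gripper":1,"dx":-0.07,"dy":-0.035,"dz":0.15,"rx":0,"ry":0,"rz":-10},{"gripper":1,"dx":-0.11,"dy":-0.053,"dz":0.15,"rx":0,"ry":0,"rz":-15},{"gripper":1,"dx":-0.15,"dy":-0.07,"dz":0.15,"rx":0,"ry":0,"rz":-20},{"gripper":1,"dx":-0.19,"dy":-0.09,"dz":0.15,"rx":0,"ry":0,"rz":-25}]' 40
python3 - <<'E'
from h import *
to(.4451,.0454,.109)
E
```

```text
t: 12.35
eef_pos: [0.6552, 0.1438, 0.1114]
tool_rot: [0.581, 0.406, 0.579, -0.403]
contact_force: [-1.9, -0.3, 7.8]
gripper_width: 0.65
t 12.35 at [0.6552 0.1438 0.1114] d [-0.2101 -0.0984 -0.0024] jawdeg 20.3 x [ 0.004  0.002 -1.   ] w 0.65 q [-0.58  0.64  0.39  1.7  -0.31  0.86  0.3 ] F [-1.9 -0.3  7.8]
t: 13.35
eef_pos: [0.4614, 0.053, 0.2576]
tool_rot: [-0.478, -0.521, -0.478, 0.521]
contact_force: [0.0, 0.1, -1.6]
gripper_width: 0.641
t 13.35 at [0.4614 0.053  0.2576] d [-0.0163 -0.0076 -0.1486] jawdeg -4.9 x [-0.001  0.    -1.   ] w 0.641 q [-0.79  0.12  0.6   2.06 -0.08  0.98 -0.24] F [ 0.   0.1 -1.6]
```

```bash
python3 -m jog '[{"gripper":1,"dx":-0.017,"dy":-0.008,"dz":0,"rx":0,"ry":0,"rz":0},{"gripper":1,"dx":-0.017,"dy":-0.008,"dz":-0.04,"rx":0,"ry":0,"rz":0},{"gripper":1,"dx":-0.017,"dy":-0.008,"dz":-0.08,"rx":0,"ry":0,"rz":0},{"gripper":1,"dx":-0.017,"dy":-0.008,"dz":-0.115,"rx":0,"ry":0,"rz":0},{"gripper":1,"dx":-0.017,"dy":-0.008,"dz":-0.135,"rx":0,"ry":0,"rz":0},{"gripper":1,"dx":-0.017,"dy":-0.008,"dz":-0.142,"rx":0,"ry":0,"rz":0},{"gripper":1,"dx":-0.017,"dy":-0.008,"dz":-0.146,"rx":0,"ry":0,"rz":0},{"gripper":1,"dx":-0.017,"dy":-0.008,"dz":-0.149,"rx":0,"ry":0,"rz":0},{"gripper":1,"dx":-0.017,"dy":-0.008,"dz":-0.149,"rx":0,"ry":0,"rz":0}]' 40
python3 - <<'E'
from h import *
to(.4451,.0454,.109)
E
```

```text
t: 14.25
eef_pos: [0.4468, 0.0449, 0.111]
tool_rot: [0.479, 0.521, 0.479, -0.52]
contact_force: [-5.5, -2.7, 11.1]
gripper_width: 0.645
t 14.25 at [0.4468 0.0449 0.111 ] d [-0.0017  0.0005 -0.002 ] jawdeg -4.8 x [ 0.001  0.001 -1.   ] w 0.645 q [-0.68  0.35  0.52  2.23 -0.3   0.63 -0.02] F [-5.5 -2.7 11.1]
```

```bash
python3 -m jog '[{"gripper":0,"dx":0,"dy":0,"dz":0,"rx":0,"ry":0,"rz":0},{"gripper":0,"dx":0,"dy":0,"dz":0,"rx":0,"ry":0,"rz":0},{"gripper":0,"dx":0,"dy":0,"dz":0,"rx":0,"ry":0,"rz":0},{"gripper":0,"dx":0,"dy":0,"dz":0,"rx":0,"ry":0,"rz":0},{"gripper":0,"dx":0,"dy":0,"dz":0.05,"rx":0,"ry":0,"rz":0},{"gripper":0,"dx":0,"dy":0,"dz":0.1,"rx":0,"ry":0,"rz":0},{"gripper":0,"dx":0,"dy":0,"dz":0.141,"rx":0,"ry":0,"rz":0},{"gripper":0,"dx":0,"dy":0,"dz":0.141,"rx":0,"ry":0,"rz":0},{"gripper":0,"dx":0,"dy":0,"dz":0.141,"rx":0,"ry":0,"rz":0}]' 40
python3 - <<'E'
from h import *
c=read_camera("wrist");print(canister(c,"wrist","blue"),canister(c,"wrist","red"))
cs=read_camera("scene");print(canister(cs,"scene","blue"),canister(cs,"scene","red"))
ct=read_camera("top");print(canister(ct,"top","red"),canister(ct,"top","blue"))
cv2.imwrite("pics/a2.png",np.hstack([cs["pixels"][100:300,200:460],c["pixels"][::2,::2][:200]]))
to(.549,.0947,.25)
E
```

```text
t: 15.15
eef_pos: [0.4468, 0.0459, 0.251]
tool_rot: [0.479, 0.521, 0.479, -0.519]
contact_force: [-0.2, -0.2, -0.3]
gripper_width: 1.002
[0.4472, 0.0455, 0.0279, 0.1296, 0.4472, 0.0476, 0.93] [0.5544, 0.1894, 0.0189, 0.1282, 0.5527, 0.1856, 0.88]
[0.4758, 0.0584, 0.0589, 0.1314, 0.4505, 0.049, 0.58] [0.5288, -0.2724, 0.0276, 0.1039, 0.5316, -0.2737, 0.75]
[0.5566, 0.207, 0.027, 0.1342, 0.5567, 0.2067, 0.64] [0.5568, 0.2075, 0.0273, 0.1342, 0.5556, 0.2082, 0.73]
t 15.6 at [0.4462 0.0453 0.2498] d [0.1028 0.0494 0.0002] jawdeg -4.7 x [-0.001 -0.001 -1.   ] w 1.004 q [-0.83  0.1   0.64  2.1  -0.07  0.96 -0.24] F [ 0.2  0.2 -1.2]
```

View pics/a2.png

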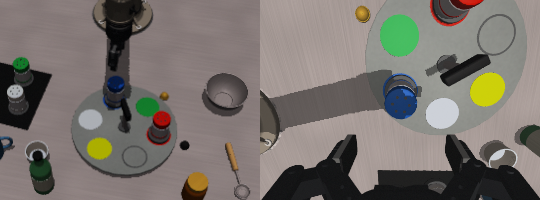

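The picture shows the red canister on the red seat (scene crop (160,125)) and the blue one on the blue seat, with the bare ring empty. Next is the handle.

```bash
python3 -m jog '[{"gripper":0,"dx":0.04,"dy":0.02,"dz":0,"rx":0,"ry":0,"rz":-8},{"gripper":0,"dx":0.08,"dy":0.04,"dz":0,"rx":0,"ry":0,"rz":-16},{"gripper":0,"dx":0.1025,"dy":0.0492,"dz":0,"rx":0,"ry":0,"rz":-24},{"gripper":0,"dx":0.1025,"dy":0.0492,"dz":0,"rx":0,"ry":0,"rz":-32},{"gripper":0,"dx":0.1025,"dy":0.0492,"dz":0,"rx":0,"ry":0,"rz":-40},{"gripper":0,"dx":0.1025,"dy":0.0492,"dz":0,"rx":0,"ry":0,"rz":-48},{"gripper":0,"dx":0.1025,"dy":0.0492,"dz":0,"rx":0,"ry":0,"rz":-56},{"gripper":0,"dx":0.1025,"dy":0.0492,"dz":0,"rx":0,"ry":0,"rz":-60},{"gripper":0,"dx":0.1025,"dy":0.0492,"dz":0,"rx":0,"ry":0,"rz":-60}]' 40
python3 - <<'E'
from h import *
c=read_camera("wrist"); cv2.imwrite("pics/w3.png",c["pixels"])
v,u=np.mgrid[0:420,0:560]; p=world(c,np.c_[u.ravel(),v.ravel()],rng=c["range_z"].ravel())
k=(abs(p[:,2]-.146)<.006)&(np.hypot(*(p[:,:2]-C).T)<.055); print("handle",cv2.minAreaRect((p[k][:,:2]*1000).astype(np.float32)),k.sum())
to(.549,.0947,.132)
E
```

```text
t: 16.5
eef_pos: [0.5489, 0.0948, 0.2499]
tool_rot: [-0.155, -0.69, -0.154, 0.69]
contact_force: [0.0, 0.8, -0.3]
gripper_width: 0.999
handle ((549.3032836914062, 94.9516372680664), (69.0593032836914, 15.612396240234375), 25.88494300842285) 1673
t 16.55 at [0.5489 0.0947 0.25  ] d [ 1.00e-04 -0.00e+00 -1.18e-01] jawdeg -64.6 x [-0.    -0.001 -1.   ] w 1.0 q [-0.93  0.37  0.83  1.88 -0.31  1.03 -1.1 ] F [-0.3 -0.4  0.1]
```

```bash
python3 -m jog '[{"gripper":0,"dx":0,"dy":0,"dz":-0.05,"rx":0,"ry":0,"rz":0},{"gripper":0,"dx":0,"dy":0,"dz":-0.09,"rx":0,"ry":0,"rz":0},{"gripper":0,"dx":0,"dy":0,"dz":-0.115,"rx":0,"ry":0,"rz":0},{"gripper":0.5,"dx":0,"dy":0,"dz":-0.115,"rx":0,"ry":0,"rz":0},{"gripper":1,"dx":0,"dy":0,"dz":-0.115,"rx":0,"ry":0,"rz":0},{"gripper":1,"dx":0,"dy":0,"dz":-0.115,"rx":0,"ry":0,"rz":0},{"gripper":1,"dx":0,"dy":0,"dz":-0.115,"rx":0,"ry":0,"rz":0},{"gripper":1,"dx":0,"dy":0,"dz":-0.115,"rx":0,"ry":0,"rz":0},{"gripper":1,"dx":0,"dy":0,"dz":-0.115,"rx":0,"ry":0,"rz":0},{"gripper":1,"dx":0,"dy":0,"dz":-0.115,"rx":0,"ry":0,"rz":0}]' 60
python3 -m jog '[{"gripper":1,"dx":0,"dy":0,"dz":0,"rx":0,"ry":0,"rz":0},{"gripper":1,"dx":0,"dy":0,"dz":0,"rx":0,"ry":0,"rz":1.5},{"gripper":1,"dx":0,"dy":0,"dz":0,"rx":0,"ry":0,"rz":4},{"gripper":1,"dx":0,"dy":0,"dz":0,"rx":0,"ry":0,"rz":7.5},{"gripper":1,"dx":0,"dy":0,"dz":0,"rx":0,"ry":0,"rz":11},{"gripper":1,"dx":0,"dy":0,"dz":0,"rx":0,"ry":0,"rz":14.5},{"gripper":1,"dx":0,"dy":0,"dz":0,"rx":0,"ry":0,"rz":18},{"gripper":1,"dx":0,"dy":0,"dz":0,"rx":0,"ry":0,"rz":21.5},{"gripper":1,"dx":0,"dy":0,"dz":0,"rx":0,"ry":0,"rz":25},{"gripper":1,"dx":0,"dy":0,"dz":0,"rx":0,"ry":0,"rz":28}]' 60
python3 - <<'E'
from h import *
to(.549,.0947,.132); print(get_obs()["torque"])
E
```

```text
t: 17.55
eef_pos: [0.55, 0.0945, 0.1368]
tool_rot: [0.155, 0.691, 0.155, -0.689]
contact_force: [-0.5, -0.3, 5.5]
gripper_width: 0.179
t: 18.55
eef_pos: [0.5494, 0.0952, 0.1368]
tool_rot: [0.317, 0.632, 0.318, -0.631]
contact_force: [-3.2, 1.0, 8.0]
gripper_width: 0.178
t 18.55 at [0.5494 0.0952 0.1368] d [-0.0004 -0.0005 -0.0048] jawdeg -36.6 x [ 0.001  0.002 -1.   ] w 0.178 q [-0.74  0.48  0.59  1.97 -0.37  0.79 -0.57] F [-3.2  1.   8. ]
[ 0.16878391  0.61209804 -0.27351236]
```

```bash
python3 -m jog '[{"gripper":1,"dx":0,"dy":0,"dz":0,"rx":0,"ry":0,"rz":3.3},{"gripper":1,"dx":0,"dy":0,"dz":0,"rx":0,"ry":0,"rz":6.6},{"gripper":1,"dx":0,"dy":0,"dz":0,"rx":0,"ry":0,"rz":10},{"gripper":1,"dx":0,"dy":0,"dz":0,"rx":0,"ry":0,"rz":13.3},{"gripper":1,"dx":0,"dy":0,"dz":0,"rx":0,"ry":0,"rz":16.6},{"gripper":1,"dx":0,"dy":0,"dz":0,"rx":0,"ry":0,"rz":20},{"gripper":1,"dx":0,"dy":0,"dz":0,"rx":0,"ry":0,"rz":23.3},{"gripper":1,"dx":0,"dy":0,"dz":0,"rx":0,"ry":0,"rz":26.6},{"gripper":1,"dx":0,"dy":0,"dz":0,"rx":0,"ry":0,"rz":30},{"gripper":1,"dx":0,"dy":0,"dz":0,"rx":0,"ry":0,"rz":33}]' 60
python3 -m jog '[{"gripper":1,"dx":0,"dy":0,"dz":0,"rx":0,"ry":0,"rz":3.3},{"gripper":1,"dx":0,"dy":0,"dz":0,"rx":0,"ry":0,"rz":6.6},{"gripper":1,"dx":0,"dy":0,"dz":0,"rx":0,"ry":0,"rz":10},{"gripper":1,"dx":0,"dy":0,"dz":0,"rx":0,"ry":0,"rz":13.3},{"gripper":1,"dx":0,"dy":0,"dz":0,"rx":0,"ry":0,"rz":16.6},{"gripper":1,"dx":0,"dy":0,"dz":0,"rx":0,"ry":0,"rz":20},{"gripper":1,"dx":0,"dy":0,"dz":0,"rx":0,"ry":0,"rz":23.3},{"gripper":1,"dx":0,"dy":0,"dz":0,"rx":0,"ry":0,"rz":26.6},{"gripper":1,"dx":0,"dy":0,"dz":0,"rx":0,"ry":0,"rz":30},{"gripper":1,"dx":0,"dy":0,"dz":0,"rx":0,"ry":0,"rz":33}]' 60
python3 - <<'E'
from h import *
to(.549,.0947,.132); print(get_obs()["torque"])
E
```

```text
t: 19.55
eef_pos: [0.5484, 0.0956, 0.1368]
tool_rot: [0.484, 0.515, 0.485, -0.515]
contact_force: [-6.9, 2.0, 11.0]
gripper_width: 0.176
t: 20.55
eef_pos: [0.5473, 0.0954, 0.1367]
tool_rot: [0.61, 0.356, 0.612, -0.357]
contact_force: [-11.2, 0.6, 15.7]
gripper_width: 0.177
t 20.55 at [0.5473 0.0954 0.1367] d [ 0.0017 -0.0007 -0.0047] jawdeg 29.5 x [-0.003  0.001 -1.   ] w 0.177 q [-0.51  0.43  0.29  1.96 -0.18  0.78  0.39] F [-11.2   0.6  15.7]
[ 0.23247333  1.97372303 -0.0246991 ]
```

```bash
python3 -m jog '[{"gripper":1,"dx":0.001,"dy":0,"dz":0.001,"rx":0,"ry":0,"rz":3.3},{"gripper":1,"dx":0.002,"dy":0,"dz":0.002,"rx":0,"ry":0,"rz":6.6},{"gripper":1,"dx":0.002,"dy":0,"dz":0.003,"rx":0,"ry":0,"rz":10},{"gripper":1,"dx":0.002,"dy":0,"dz":0.003,"rx":0,"ry":0,"rz":13.3},{"gripper":1,"dx":0.002,"dy":0,"dz":0.003,"rx":0,"ry":0,"rz":16.6},{"gripper":1,"dx":0.002,"dy":0,"dz":0.003,"rx":0,"ry":0,"rz":20},{"gripper":1,"dx":0.002,"dy":0,"dz":0.003,"rx":0,"ry":0,"rz":23},{"gripper":1,"dx":0.002,"dy":0,"dz":0.003,"rx":0,"ry":0,"rz":25},{"gripper":1,"dx":0.002,"dy":0,"dz":0.003,"rx":0,"ry":0,"rz":26},{"gripper":1,"dx":0.002,"dy":0,"dz":0.003,"rx":0,"ry":0,"rz":26}]' 60
python3 - <<'E'
from h import *
to(.549,.0947,.132); print(get_obs()["torque"])
E
```

```text
t: 21.55
eef_pos: [0.5467, 0.0948, 0.1368]
tool_rot: [0.672, 0.209, 0.678, -0.212]
contact_force: [-9.9, 0.8, -3.7]
gripper_width: 0.177
t 21.55 at [0.5467 0.0948 0.1368] d [ 0.0023 -0.0001 -0.0048] jawdeg 55.4 x [-0.009 -0.001 -1.   ] w 0.177 q [-0.43  0.43  0.18  1.95 -0.11  0.78  0.78] F [-9.9  0.8 -3.7]
[ 0.35405715  1.3603473  -0.01453083]
```

Release, rise, and check the stand.

```bash
python3 -m jog '[{"gripper":0.7,"dx":0,"dy":0,"dz":0,"rx":0,"ry":0,"rz":0},{"gripper":0.5,"dx":0,"dy":0,"dz":0,"rx":0,"ry":0,"rz":0},{"gripper":0,"dx":0,"dy":0,"dz":0,"rx":0,"ry":0,"rz":0},{"gripper":0,"dx":0,"dy":0,"dz":0,"rx":0,"ry":0,"rz":0},{"gripper":0,"dx":0,"dy":0,"dz":0.03,"rx":0,"ry":0,"rz":0},{"gripper":0,"dx":0,"dy":0,"dz":0.08,"rx":0,"ry":0,"rz":0},{"gripper":0,"dx":0,"dy":0,"dz":0.13,"rx":0,"ry":0,"rz":0},{"gripper":0,"dx":-0.03,"dy":-0.03,"dz":0.15,"rx":0,"ry":0,"rz":-8},{"gripper":0,"dx":-0.03,"dy":-0.08,"dz":0.15,"rx":0,"ry":0,"rz":-16},{"gripper":0,"dx":-0.03,"dy":-0.13,"dz":0.15,"rx":0,"ry":0,"rz":-24}]' 40
python3 - <<'E'
from h import *
imgs=[]
for cam in("top","scene","wrist"):
    c=read_camera(cam); imgs.append(c["pixels"]); print(cam)
    for n in("red","blue","green","yellow","white"): print(n,canister(c,cam,n))
    v,u=np.mgrid[0:420,0:560]; p=world(c,np.c_[u.ravel(),v.ravel()],rng=c["range_z"].ravel())
    k=(abs(p[:,2]-.146)<.006)&(np.hypot(*(p[:,:2]-C).T)<.055)
    if k.sum()>20: print("handle",cv2.minAreaRect((p[k][:,:2]*1000).astype(np.float32)),k.sum())
cv2.imwrite("pics/b.png",np.hstack([imgs[0][120:320,150:450],imgs[1][100:300,150:420]]))
for n in OFF: print(n,seat(n,120).round(4))
to(.406,-.2921,.25)
E
```

```text
t: 22.55
eef_pos: [0.5211, -0.036, 0.2899]
tool_rot: [0.617, 0.349, 0.615, -0.347]
contact_force: [1.5, -0.7, 0.0]
gripper_width: 0.999
top
red [0.444, 0.0469, 0.0269, 0.1366, 0.4425, 0.0485, 0.57]
blue [0.6421, 0.029, 0.0272, 0.1354, 0.642, 0.0294, 0.68]
green [0.4813, -0.3991, 0.0274, 0.1081, 0.4814, -0.3987, 0.7]
yellow [0.4813, -0.399, 0.0273, 0.1081, 0.4815, -0.3984, 0.7]
white [0.5269, -0.2757, 0.0271, 0.1073, 0.5248, -0.2742, 0.71]
handle ((548.218017578125, 93.92359924316406), (15.95938491821289, 68.34596252441406), 55.39847183227539) 129
scene
red [0.448, 0.0479, 0.0299, 0.1312, 0.4488, 0.0479, 0.76]
blue [0.6447, 0.0338, 0.0277, 0.1313, 0.6459, 0.0325, 0.73]
green [0.4068, -0.2885, 0.0299, 0.1049, 0.4113, -0.2887, 0.91]
yellow [0.4816, -0.399, 0.0298, 0.1041, 0.4844, -0.3959, 0.73]
white [0.5283, -0.2743, 0.0304, 0.1047, 0.5303, -0.2734, 0.62]
handle ((552.0577392578125, 96.62692260742188), (16.068723678588867, 70.78388214111328), 55.34127426147461) 95
wrist
red [0.4448, 0.0452, 0.028, 0.1297, 0.445, 0.0457, 0.6]
blue [0.6413, 0.0297, 0.0278, 0.1294, 0.6389, 0.0307, 0.71]
green [0.4061, -0.2903, 0.0278, 0.1024, 0.4068, -0.2864, 0.79]
yellow [0.4843, -0.4048, 0.0223, 0.103, 0.4846, -0.4069, 0.7]
white [0.5316, -0.2709, 0.0261, 0.1025, 0.5337, -0.2669, 0.72]
handle ((549.0615234375, 94.31843566894531), (16.848297119140625, 69.88360595703125), 56.288978576660156) 1795
bare [0.4543 0.16  ]
red [0.4451 0.0454]
green [ 0.5398 -0.0199]
blue [0.6437 0.0294]
white [0.6529 0.144 ]
yellow [0.5582 0.2093]
t 23.45 at [ 0.521  -0.0353  0.2883] d [-0.115  -0.2568 -0.0383] jawdeg 31.3 x [-0. -0. -1.] w 0.998 q [-0.35  0.19  0.35  1.89 -0.07  1.07  0.57] F [0.3 0.7 0.1]
```

View pics/b.png

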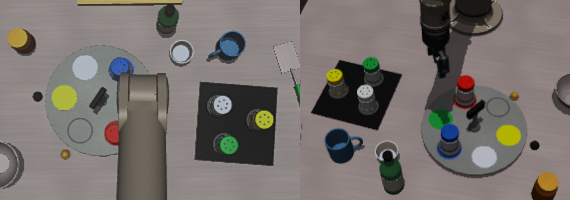

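Bare ring (80,130) in the left crop is in line with the brass dome (65,154), and the handle reads 145.4°, so the stand is in the right click. Red and blue sit within 3 mm of their seats. Now green.

```bash
python3 -m jog '[{"gripper":0,"dx":-0.115,"dy":-0.257,"dz":-0.038,"rx":0,"ry":0,"rz":-50},{"gripper":0,"dx":-0.115,"dy":-0.257,"dz":-0.038,"rx":0,"ry":0,"rz":-50},{"gripper":0,"dx":-0.115,"dy":-0.257,"dz":-0.038,"rx":0,"ry":0,"rz":-50},{"gripper":0,"dx":-0.115,"dy":-0.257,"dz":-0.038,"rx":0,"ry":0,"rz":-50},{"gripper":0,"dx":-0.115,"dy":-0.257,"dz":-0.038,"rx":0,"ry":0,"rz":-50},{"gripper":0,"dx":-0.115,"dy":-0.257,"dz":-0.038,"rx":0,"ry":0,"rz":-50},{"gripper":0,"dx":-0.115,"dy":-0.257,"dz":-0.038,"rx":0,"ry":0,"rz":-50},{"gripper":0,"dx":-0.115,"dy":-0.257,"dz":-0.038,"rx":0,"ry":0,"rz":-50},{"gripper":0,"dx":-0.115,"dy":-0.257,"dz":-0.038,"rx":0,"ry":0,"rz":-50}]' 40
python3 - <<'E'
from h import *
c=read_camera("wrist")
for n in("green","white","yellow"): print(n,canister(c,"wrist",n))
r=canister(c,"wrist","green"); to(*r[:2],.082)
E
```

```text
t: 24.35
eef_pos: [0.4068, -0.2912, 0.2503]
tool_rot: [0.413, 0.574, 0.413, -0.574]
contact_force: [-0.3, 0.0, 0.3]
gripper_width: 1.003
green [0.4065, -0.2919, 0.0277, 0.1027, 0.407, -0.2901, 0.96]
white [0.5263, -0.276, 0.028, 0.1026, 0.5254, -0.2744, 0.76]
yellow [0.4809, -0.3987, 0.028, 0.1022, 0.4841, -0.3872, 0.91]
t 24.6 at [ 0.4066 -0.2915  0.2504] d [-1.000e-04 -4.000e-04 -1.684e-01] jawdeg -18.6 x [ 0.  0. -1.] w 1.003 q [-0.05  0.21  0.64  2.   -0.15  0.98  0.33] F [ 0.1 -0.6 -0. ]
```

```bash
python3 -m jog '[{"gripper":0,"dx":0,"dy":0,"dz":-0.05,"rx":0,"ry":0,"rz":0},{"gripper":0,"dx":0,"dy":0,"dz":-0.1,"rx":0,"ry":0,"rz":0},{"gripper":0,"dx":0,"dy":0,"dz":-0.15,"rx":0,"ry":0,"rz":0},{"gripper":0,"dx":0,"dy":0,"dz":-0.17,"rx":0,"ry":0,"rz":0},{"gripper":0,"dx":0,"dy":0,"dz":-0.17,"rx":0,"ry":0,"rz":0},{"gripper":1,"dx":0,"dy":0,"dz":-0.17,"rx":0,"ry":0,"rz":0},{"gripper":1,"dx":0,"dy":0,"dz":-0.17,"rx":0,"ry":0,"rz":0},{"gripper":1,"dx":0,"dy":0,"dz":-0.17,"rx":0,"ry":0,"rz":0},{"gripper":1,"dx":0,"dy":0,"dz":-0.17,"rx":0,"ry":0,"rz":0},{"gripper":1,"dx":0,"dy":0,"dz":-0.17,"rx":0,"ry":0,"rz":0}]' 40
python3 -m jog '[{"gripper":1,"dx":0,"dy":0,"dz":0,"rx":0,"ry":0,"rz":0},{"gripper":1,"dx":0,"dy":0,"dz":0.03,"rx":0,"ry":0,"rz":0},{"gripper":1,"dx":0,"dy":0,"dz":0.07,"rx":0,"ry":0,"rz":0},{"gripper":1,"dx":0,"dy":0,"dz":0.11,"rx":0,"ry":0,"rz":0},{"gripper":1,"dx":0,"dy":0,"dz":0.15,"rx":0,"ry":0,"rz":0},{"gripper":1,"dx":0,"dy":0,"dz":0.17,"rx":0,"ry":0,"rz":0}]' 40
python3 - <<'E'
from h import *
to(*seat("green",120),.109)
E
```

```text
t: 25.6
eef_pos: [0.407, -0.2928, 0.082]
tool_rot: [0.413, 0.575, 0.411, -0.574]
contact_force: [-1.9, 0.9, 7.2]
gripper_width: 0.65
t: 26.2
eef_pos: [0.4068, -0.2931, 0.2541]
tool_rot: [0.413, 0.576, 0.41, -0.573]
contact_force: [0.1, -0.3, -3.1]
gripper_width: 0.646
t 26.2 at [ 0.4068 -0.2931  0.2541] d [ 0.133   0.2732 -0.1451] jawdeg -18.7 x [ 0.005 -0.001 -1.   ] w 0.646 q [-0.07  0.2   0.67  2.   -0.15  0.98  0.34] F [ 0.1 -0.3 -3.1]
```

```bash
python3 -m jog '[{"gripper":1,"dx":0.015,"dy":0.03,"dz":0,"rx":0,"ry":0,"rz":3},{"gripper":1,"dx":0.035,"dy":0.07,"dz":0,"rx":0,"ry":0,"rz":6},{"gripper":1,"dx":0.055,"dy":0.112,"dz":0,"rx":0,"ry":0,"rz":9},{"gripper":1,"dx":0.075,"dy":0.154,"dz":0,"rx":0,"ry":0,"rz":12},{"gripper":1,"dx":0.095,"dy":0.196,"dz":0,"rx":0,"ry":0,"rz":15},{"gripper":1,"dx":0.115,"dy":0.237,"dz":0,"rx":0,"ry":0,"rz":18},{"gripper":1,"dx":0.133,"dy":0.272,"dz":0,"rx":0,"ry":0,"rz":20},{"gripper":1,"dx":0.133,"dy":0.272,"dz":0,"rx":0,"ry":0,"rz":20},{"gripper":1,"dx":0.133,"dy":0.272,"dz":-0.04,"rx":0,"ry":0,"rz":20},{"gripper":1,"dx":0.133,"dy":0.272,"dz":-0.08,"rx":0,"ry":0,"rz":20}]' 40
python3 -m jog '[{"gripper":1,"dx":0,"dy":0,"dz":-0.03,"rx":0,"ry":0,"rz":0},{"gripper":1,"dx":0,"dy":0,"dz":-0.05,"rx":0,"ry":0,"rz":0},{"gripper":1,"dx":0,"dy":0,"dz":-0.056,"rx":0,"ry":0,"rz":0},{"gripper":1,"dx":0,"dy":0,"dz":-0.056,"rx":0,"ry":0,"rz":0}]' 40
python3 - <<'E'
from h import *
to(*seat("green",120),.109)
E
```

```text
t: 27.2
eef_pos: [0.5399, -0.0199, 0.1709]
tool_rot: [0.507, 0.495, 0.505, -0.493]
contact_force: [-0.8, -0.0, -5.0]
gripper_width: 0.643
t: 27.6
eef_pos: [0.5386, -0.0204, 0.1142]
tool_rot: [0.505, 0.494, 0.506, -0.495]
contact_force: [0.4, 0.1, -3.7]
gripper_width: 0.646
t 27.6 at [ 0.5386 -0.0204  0.1142] d [ 0.0012  0.0005 -0.0052] jawdeg 1.3 x [-0.001 -0.    -1.   ] w 0.646 q [-0.38  0.45  0.38  2.02 -0.25  0.72  0.18] F [ 0.4  0.1 -3.7]
```

Lower about 7 mm, release and rise, then move over the white canister.

```bash
python3 -m jog '[{"gripper":1,"dx":0.001,"dy":0,"dz":-0.004,"rx":0,"ry":0,"rz":0},{"gripper":1,"dx":0.001,"dy":0,"dz":-0.007,"rx":0,"ry":0,"rz":0},{"gripper":1,"dx":0.001,"dy":0,"dz":-0.008,"rx":0,"ry":0,"rz":0},{"gripper":1,"dx":0.001,"dy":0,"dz":-0.008,"rx":0,"ry":0,"rz":0}]' 40
python3 -m jog '[{"gripper":0,"dx":0,"dy":0,"dz":0,"rx":0,"ry":0,"rz":0},{"gripper":0,"dx":0,"dy":0,"dz":0,"rx":0,"ry":0,"rz":0},{"gripper":0,"dx":0,"dy":0,"dz":0,"rx":0,"ry":0,"rz":0},{"gripper":0,"dx":0,"dy":0,"dz":0,"rx":0,"ry":0,"rz":0},{"gripper":0,"dx":0,"dy":0,"dz":0.05,"rx":0,"ry":0,"rz":0},{"gripper":0,"dx":0,"dy":0,"dz":0.1,"rx":0,"ry":0,"rz":0},{"gripper":0,"dx":0,"dy":0,"dz":0.143,"rx":0,"ry":0,"rz":0},{"gripper":0,"dx":0,"dy":0,"dz":0.143,"rx":0,"ry":0,"rz":0}]' 40
python3 - <<'E'
from h import *
c=read_camera("wrist")
for n in("green","white","yellow","red","blue"): print(n,canister(c,"wrist",n))
print(seat("green",120))
to(.5266,-.276,.25)
E
```

```text
t: 28.0
eef_pos: [0.543, -0.0196, 0.109]
tool_rot: [0.507, 0.496, 0.504, -0.492]
contact_force: [0.1, 2.7, 8.9]
gripper_width: 0.641
t: 28.8
eef_pos: [0.5434, -0.0207, 0.2552]
tool_rot: [0.508, 0.498, 0.503, -0.491]
contact_force: [1.7, 0.7, -0.3]
gripper_width: 0.998
green [0.5424, -0.0185, 0.0277, 0.1297, 0.5425, -0.0167, 0.8]
white [0.5286, -0.2642, 0.0256, 0.0758, 0.5317, -0.2508, 0.6]
yellow None
red [0.4454, 0.0445, 0.0281, 0.1295, 0.4469, 0.0457, 0.89]
blue [0.642, 0.0308, 0.0278, 0.1295, 0.6404, 0.0322, 0.75]
[ 0.53977712 -0.01992957]
t 29.1 at [ 0.539  -0.0203  0.2477] d [-0.0124 -0.2557  0.0023] jawdeg 1.3 x [-0.003 -0.001 -1.   ] w 0.998 q [-0.45  0.27  0.45  1.91 -0.14  1.    0.08] F [-0.2  0.4 -0.1]
```

```bash
python3 -m jog '[{"gripper":0,"dx":-0.012,"dy":-0.256,"dz":0.002,"rx":0,"ry":0,"rz":-20},{"gripper":0,"dx":-0.012,"dy":-0.256,"dz":0.002,"rx":0,"ry":0,"rz":-20},{"gripper":0,"dx":-0.012,"dy":-0.256,"dz":0.002,"rx":0,"ry":0,"rz":-20},{"gripper":0,"dx":-0.012,"dy":-0.256,"dz":0.002,"rx":0,"ry":0,"rz":-20},{"gripper":0,"dx":-0.012,"dy":-0.256,"dz":0.002,"rx":0,"ry":0,"rz":-20},{"gripper":0,"dx":-0.012,"dy":-0.256,"dz":0.002,"rx":0,"ry":0,"rz":-20},{"gripper":0,"dx":-0.012,"dy":-0.256,"dz":0.002,"rx":0,"ry":0,"rz":-20}]' 40
python3 - <<'E'
from h import *
c=read_camera("wrist")
for n in("white","yellow"): print(n,canister(c,"wrist",n))
c=read_camera("scene")
for n in("white","yellow","red","blue","green"): print(n,canister(c,"scene",n))
to(.5266,-.276,.082)
E
```

```text
t: 29.8
eef_pos: [0.5266, -0.2784, 0.25]
tool_rot: [-0.41, -0.575, -0.411, 0.576]
contact_force: [0.3, 1.0, -0.5]
gripper_width: 0.999
white [0.5267, -0.2762, 0.028, 0.1027, 0.5273, -0.2743, 0.95]
yellow [0.4814, -0.3987, 0.0282, 0.1023, 0.4822, -0.3955, 0.88]
white [0.5285, -0.2733, 0.0296, 0.1038, 0.5304, -0.2747, 0.94]
yellow [0.5515, 0.0968, 0.1735, 0.037, 0.585, 0.134, 0.69]
red [0.4482, 0.0447, 0.0296, 0.1311, 0.4488, 0.0471, 0.6]
blue [0.6443, 0.0321, 0.0288, 0.1313, 0.6458, 0.0326, 0.76]
green [0.5717, -0.0059, 0.0564, 0.1313, 0.5498, -0.0161, 0.56]
t 30.25 at [ 0.5283 -0.2754  0.2514] d [-0.0017 -0.0006 -0.1694] jawdeg -18.6 x [ 0.  0. -1.] w 1.002 q [-0.08  0.39  0.6   1.78 -0.25  1.05  0.28] F [-1.   0.4 -0.5]
```

```bash
python3 -m jog '[{"gripper":0,"dx":-0.001,"dy":0,"dz":-0.05,"rx":0,"ry":0,"rz":0},{"gripper":0,"dx":-0.001,"dy":0,"dz":-0.1,"rx":0,"ry":0,"rz":0},{"gripper":0,"dx":-0.001,"dy":0,"dz":-0.15,"rx":0,"ry":0,"rz":0},{"gripper":0,"dx":-0.001,"dy":0,"dz":-0.17,"rx":0,"ry":0,"rz":0},{"gripper":0,"dx":-0.001,"dy":0,"dz":-0.17,"rx":0,"ry":0,"rz":0},{"gripper":1,"dx":-0.001,"dy":0,"dz":-0.17,"rx":0,"ry":0,"rz":0},{"gripper":1,"dx":-0.001,"dy":0,"dz":-0.17,"rx":0,"ry":0,"rz":0},{"gripper":1,"dx":-0.001,"dy":0,"dz":-0.17,"rx":0,"ry":0,"rz":0},{"gripper":1,"dx":-0.001,"dy":0,"dz":-0.17,"rx":0,"ry":0,"rz":0},{"gripper":1,"dx":-0.001,"dy":0,"dz":-0.17,"rx":0,"ry":0,"rz":0}]' 40
python3 -m jog '[{"gripper":1,"dx":0,"dy":0,"dz":0,"rx":0,"ry":0,"rz":0},{"gripper":1,"dx":0,"dy":0,"dz":0.03,"rx":0,"ry":0,"rz":0},{"gripper":1,"dx":0,"dy":0,"dz":0.07,"rx":0,"ry":0,"rz":0},{"gripper":1,"dx":0,"dy":0,"dz":0.11,"rx":0,"ry":0,"rz":0},{"gripper":1,"dx":0,"dy":0,"dz":0.15,"rx":0,"ry":0,"rz":0},{"gripper":1,"dx":0,"dy":0,"dz":0.175,"rx":0,"ry":0,"rz":0},{"gripper":1,"dx":0,"dy":0,"dz":0.175,"rx":0,"ry":0,"rz":0}]' 40
python3 - <<'E'
from h import *
to(*seat("white",120),.109)
E
```

```text
t: 31.25
eef_pos: [0.5282, -0.277, 0.0834]
tool_rot: [0.413, 0.575, 0.411, -0.574]
contact_force: [-1.6, 1.1, 7.4]
gripper_width: 0.649
t: 31.95
eef_pos: [0.5288, -0.2776, 0.2609]
tool_rot: [0.414, 0.577, 0.41, -0.573]
contact_force: [0.4, -1.3, -2.0]
gripper_width: 0.647
t 31.95 at [ 0.5288 -0.2776  0.2609] d [ 0.1241  0.4216 -0.1519] jawdeg -18.7 x [ 0.008 -0.002 -1.   ] w 0.647 q [-0.09  0.38  0.61  1.77 -0.25  1.06  0.28] F [ 0.4 -1.3 -2. ]
```

```bash
python3 -m jog '[{"gripper":1,"dx":0.006,"dy":0.025,"dz":0,"rx":0,"ry":0,"rz":3},{"gripper":1,"dx":0.02,"dy":0.065,"dz":0,"rx":0,"ry":0,"rz":7},{"gripper":1,"dx":0.033,"dy":0.11,"dz":0,"rx":0,"ry":0,"rz":11},{"gripper":1,"dx":0.046,"dy":0.155,"dz":0,"rx":0,"ry":0,"rz":15},{"gripper":1,"dx":0.06,"dy":0.2,"dz":0,"rx":0,"ry":0,"rz":19},{"gripper":1,"dx":0.073,"dy":0.245,"dz":0,"rx":0,"ry":0,"rz":23},{"gripper":1,"dx":0.086,"dy":0.29,"dz":0,"rx":0,"ry":0,"rz":27},{"gripper":1,"dx":0.1,"dy":0.335,"dz":0,"rx":0,"ry":0,"rz":31},{"gripper":1,"dx":0.112,"dy":0.38,"dz":0,"rx":0,"ry":0,"rz":35},{"gripper":1,"dx":0.124,"dy":0.421,"dz":0,"rx":0,"ry":0,"rz":38}]' 40
python3 -m jog '[{"gripper":1,"dx":0,"dy":0,"dz":0,"rx":0,"ry":0,"rz":0},{"gripper":1,"dx":0,"dy":0,"dz":-0.04,"rx":0,"ry":0,"rz":0},{"gripper":1,"dx":0,"dy":0,"dz":-0.08,"rx":0,"ry":0,"rz":0},{"gripper":1,"dx":0,"dy":0,"dz":-0.12,"rx":0,"ry":0,"rz":0},{"gripper":1,"dx":0,"dy":0,"dz":-0.135,"rx":0,"ry":0,"rz":0},{"gripper":1,"dx":0,"dy":0,"dz":-0.135,"rx":0,"ry":0,"rz":0},{"gripper":1,"dx":0,"dy":0,"dz":-0.135,"rx":0,"ry":0,"rz":0}]' 40
python3 - <<'E'
from h import *
to(*seat("white",120),.1104)
E
```

```text
t: 32.95
eef_pos: [0.6502, 0.1473, 0.2546]
tool_rot: [0.577, 0.408, 0.578, -0.408]
contact_force: [0.4, -0.5, -1.5]
gripper_width: 0.644
t: 33.65
eef_pos: [0.6518, 0.1445, 0.1224]
tool_rot: [0.577, 0.41, 0.576, -0.409]
contact_force: [0.3, 0.3, -1.4]
gripper_width: 0.649
t 33.65 at [0.6518 0.1445 0.1224] d [ 0.0011 -0.0005 -0.012 ] jawdeg 19.3 x [ 0.001  0.    -1.   ] w 0.649 q [-0.52  0.61  0.3   1.69 -0.23  0.87  0.21] F [ 0.3  0.3 -1.4]
```

```bash
python3 -m jog '[{"gripper":1,"dx":0,"dy":0,"dz":-0.006,"rx":0,"ry":0,"rz":0},{"gripper":1,"dx":0,"dy":0,"dz":-0.011,"rx":0,"ry":0,"rz":0},{"gripper":1,"dx":0,"dy":0,"dz":-0.0145,"rx":0,"ry":0,"rz":0},{"gripper":1,"dx":0,"dy":0,"dz":-0.0145,"rx":0,"ry":0,"rz":0}]' 40
python3 -m jog '[{"gripper":0,"dx":0,"dy":0,"dz":0,"rx":0,"ry":0,"rz":0},{"gripper":0,"dx":0,"dy":0,"dz":0,"rx":0,"ry":0,"rz":0},{"gripper":0,"dx":0,"dy":0,"dz":0,"rx":0,"ry":0,"rz":0},{"gripper":0,"dx":0,"dy":0,"dz":0,"rx":0,"ry":0,"rz":0},{"gripper":0,"dx":0,"dy":0,"dz":0.05,"rx":0,"ry":0,"rz":0},{"gripper":0,"dx":0,"dy":0,"dz":0.1,"rx":0,"ry":0,"rz":0},{"gripper":0,"dx":0,"dy":0,"dz":0.143,"rx":0,"ry":0,"rz":0},{"gripper":0,"dx":0,"dy":0,"dz":0.143,"rx":0,"ry":0,"rz":0}]' 40
python3 - <<'E'
from h import *
c=read_camera("wrist")
for n in("green","white","red","blue"): print(n,canister(c,"wrist",n))
c=read_camera("top"); print(canister(c,"top","yellow"))
to(.4812,-.399,.25)
E
```

```text
t: 34.05
eef_pos: [0.6521, 0.144, 0.1101]
tool_rot: [0.577, 0.41, 0.576, -0.409]
contact_force: [-5.9, -2.9, 15.6]
gripper_width: 0.648
t: 34.85
eef_pos: [0.6547, 0.145, 0.2572]
tool_rot: [0.579, 0.413, 0.574, -0.406]
contact_force: [0.8, -0.1, 0.2]
gripper_width: 0.999
green [0.5399, -0.0166, 0.0281, 0.1294, 0.5355, -0.0083, 0.82]
white [0.6529, 0.1443, 0.0278, 0.1296, 0.6523, 0.146, 0.85]
red [0.4461, 0.0469, 0.0279, 0.1293, 0.4507, 0.0503, 0.67]
blue [0.6654, 0.0655, 0.0527, 0.1293, 0.6673, 0.0438, 0.78]
[0.4814, -0.3994, 0.0275, 0.1077, 0.4815, -0.3991, 0.65]
t 35.2 at [0.6502 0.1446 0.248 ] d [-0.169  -0.5436  0.002 ] jawdeg 19.3 x [-0.003 -0.001 -1.   ] w 1.0 q [-0.56  0.48  0.35  1.6  -0.18  1.1   0.17] F [-0.6 -0.1 -0.4]
```

```bash
python3 -m jog '[{"gripper":0,"dx":-0.169,"dy":-0.544,"dz":0.005,"rx":0,"ry":0,"rz":-40},{"gripper":0,"dx":-0.169,"dy":-0.544,"dz":0.005,"rx":0,"ry":0,"rz":-40},{"gripper":0,"dx":-0.169,"dy":-0.544,"dz":0.005,"rx":0,"ry":0,"rz":-40},{"gripper":0,"dx":-0.169,"dy":-0.544,"dz":0.005,"rx":0,"ry":0,"rz":-40},{"gripper":0,"dx":-0.169,"dy":-0.544,"dz":0.005,"rx":0,"ry":0,"rz":-40},{"gripper":0,"dx":-0.169,"dy":-0.544,"dz":0.005,"rx":0,"ry":0,"rz":-40},{"gripper":0,"dx":-0.169,"dy":-0.544,"dz":0.005,"rx":0,"ry":0,"rz":-40},{"gripper":0,"dx":-0.169,"dy":-0.544,"dz":0.005,"rx":0,"ry":0,"rz":-40},{"gripper":0,"dx":-0.169,"dy":-0.544,"dz":0.005,"rx":0,"ry":0,"rz":-40},{"gripper":0,"dx":-0.169,"dy":-0.544,"dz":0.005,"rx":0,"ry":0,"rz":-40}]' 40
python3 -m jog '[{"gripper":0,"dx":-0.02,"dy":-0.064,"dz":0,"rx":0,"ry":0,"rz":0},{"gripper":0,"dx":-0.02,"dy":-0.064,"dz":0,"rx":0,"ry":0,"rz":0},{"gripper":0,"dx":-0.02,"dy":-0.064,"dz":0,"rx":0,"ry":0,"rz":0}]' 40
python3 - <<'E'
from h import *
c=read_camera("wrist")
r=canister(c,"wrist","yellow");print(r)
for cam in("scene","top"):
  c=read_camera(cam);print(cam)
  for n in("white","red","blue","green"): print(n,canister(c,cam,n))
  cv2.imwrite(f"pics/e_{cam}.png",c["pixels"])
to(*r[:2],.082)
E
```

```text
t: 36.2
eef_pos: [0.5015, -0.3343, 0.2535]
tool_rot: [-0.402, -0.581, -0.402, 0.582]
contact_force: [1.5, 0.5, 0.2]
gripper_width: 1.0
t: 36.5
eef_pos: [0.4798, -0.4005, 0.2535]
tool_rot: [-0.4, -0.582, -0.4, 0.584]
contact_force: [-0.4, 0.5, 0.7]
gripper_width: 1.005
[0.4809, -0.3998, 0.028, 0.1027, 0.4816, -0.3979, 0.62]
scene
white [0.6521, 0.1469, 0.0297, 0.1329, 0.6545, 0.1478, 0.92]
red [0.4463, 0.0478, 0.0289, 0.1312, 0.4485, 0.049, 0.76]
blue [0.6708, 0.0407, 0.0292, 0.1316, 0.6711, 0.0426, 0.9]
green [0.543, -0.0163, 0.0294, 0.1309, 0.5447, -0.0168, 0.89]
top
white [0.6525, 0.1426, 0.0279, 0.1338, 0.6524, 0.1438, 0.67]
red [0.4442, 0.045, 0.0279, 0.1346, 0.4453, 0.045, 0.95]
blue [0.6681, 0.0385, 0.0274, 0.1342, 0.6665, 0.0381, 0.98]
green [0.5407, -0.0198, 0.0277, 0.1347, 0.5409, -0.0197, 0.6]
t 37.1 at [ 0.4828 -0.3965  0.2543] d [-0.0019 -0.0033 -0.1723] jawdeg -20.7 x [ 0.  0. -1.] w 0.998 q [ 0.12  0.45  0.63  1.71 -0.29  1.08  0.49] F [ 0.6 -0.3 -0.6]
```

Blue was knocked: scene and top both read about (.669,.039), 27 mm off its seat. I'll place yellow first, then put blue back.

```bash
python3 -m jog '[{"gripper":0,"dx":-0.001,"dy":-0.001,"dz":-0.05,"rx":0,"ry":0,"rz":0},{"gripper":0,"dx":-0.001,"dy":-0.001,"dz":-0.1,"rx":0,"ry":0,"rz":0},{"gripper":0,"dx":-0.001,"dy":-0.001,"dz":-0.15,"rx":0,"ry":0,"rz":0},{"gripper":0,"dx":-0.001,"dy":-0.001,"dz":-0.173,"rx":0,"ry":0,"rz":0},{"gripper":0,"dx":-0.001,"dy":-0.001,"dz":-0.173,"rx":0,"ry":0,"rz":0},{"gripper":1,"dx":-0.001,"dy":-0.001,"dz":-0.173,"rx":0,"ry":0,"rz":0},{"gripper":1,"dx":-0.001,"dy":-0.001,"dz":-0.173,"rx":0,"ry":0,"rz":0},{"gripper":1,"dx":-0.001,"dy":-0.001,"dz":-0.173,"rx":0,"ry":0,"rz":0},{"gripper":1,"dx":-0.001,"dy":-0.001,"dz":-0.173,"rx":0,"ry":0,"rz":0},{"gripper":1,"dx":-0.001,"dy":-0.001,"dz":-0.173,"rx":0,"ry":0,"rz":0}]' 40
python3 -m jog '[{"gripper":1,"dx":0,"dy":0,"dz":0,"rx":0,"ry":0,"rz":0},{"gripper":1,"dx":0,"dy":0,"dz":0.03,"rx":0,"ry":0,"rz":0},{"gripper":1,"dx":0,"dy":0,"dz":0.07,"rx":0,"ry":0,"rz":0},{"gripper":1,"dx":0,"dy":0,"dz":0.11,"rx":0,"ry":0,"rz":0},{"gripper":1,"dx":0,"dy":0,"dz":0.15,"rx":0,"ry":0,"rz":0},{"gripper":1,"dx":0,"dy":0,"dz":0.19,"rx":0,"ry":0,"rz":0},{"gripper":1,"dx":0,"dy":0,"dz":0.19,"rx":0,"ry":0,"rz":0}]' 40
python3 - <<'E'
from h import *
to(*seat("yellow",120),.109)
E
```

```text
t: 38.1
eef_pos: [0.4827, -0.3989, 0.0835]
tool_rot: [0.403, 0.582, 0.401, -0.581]
contact_force: [-1.6, 0.2, 7.0]
gripper_width: 0.644
t: 38.8
eef_pos: [0.4836, -0.4003, 0.278]
tool_rot: [0.405, 0.583, 0.398, -0.58]
contact_force: [0.4, -0.7, -2.8]
gripper_width: 0.642
t 38.8 at [ 0.4836 -0.4003  0.278 ] d [ 0.0747  0.6096 -0.169 ] jawdeg -20.7 x [ 0.01  -0.006 -1.   ] w 0.642 q [ 0.11  0.42  0.65  1.69 -0.28  1.12  0.49] F [ 0.4 -0.7 -2.8]
```

```bash
python3 -m jog '[{"gripper":1,"dx":0.003,"dy":0.025,"dz":0,"rx":0,"ry":0,"rz":2},{"gripper":1,"dx":0.008,"dy":0.065,"dz":0,"rx":0,"ry":0,"rz":4},{"gripper":1,"dx":0.014,"dy":0.11,"dz":0,"rx":0,"ry":0,"rz":7},{"gripper":1,"dx":0.019,"dy":0.155,"dz":0,"rx":0,"ry":0,"rz":10},{"gripper":1,"dx":0.025,"dy":0.2,"dz":0,"rx":0,"ry":0,"rz":13},{"gripper":1,"dx":0.031,"dy":0.245,"dz":0,"rx":0,"ry":0,"rz":16},{"gripper":1,"dx":0.036,"dy":0.29,"dz":0,"rx":0,"ry":0,"rz":19},{"gripper":1,"dx":0.042,"dy":0.335,"dz":0,"rx":0,"ry":0,"rz":22},{"gripper":1,"dx":0.047,"dy":0.375,"dz":0,"rx":0,"ry":0,"rz":25},{"gripper":1,"dx":0.05,"dy":0.4,"dz":0,"rx":0,"ry":0,"rz":27}]' 40
python3 -m jog '[{"gripper":1,"dx":0.006,"dy":0.045,"dz":0,"rx":0,"ry":0,"rz":3},{"gripper":1,"dx":0.011,"dy":0.09,"dz":0,"rx":0,"ry":0,"rz":6},{"gripper":1,"dx":0.017,"dy":0.135,"dz":0,"rx":0,"ry":0,"rz":9},{"gripper":1,"dx":0.022,"dy":0.18,"dz":0,"rx":0,"ry":0,"rz":12},{"gripper":1,"dx":0.026,"dy":0.209,"dz":0,"rx":0,"ry":0,"rz":13},{"gripper":1,"dx":0.026,"dy":0.209,"dz":0,"rx":0,"ry":0,"rz":13},{"gripper":1,"dx":0.026,"dy":0.209,"dz":-0.04,"rx":0,"ry":0,"rz":13},{"gripper":1,"dx":0.026,"dy":0.209,"dz":-0.08,"rx":0,"ry":0,"rz":13},{"gripper":1,"dx":0.026,"dy":0.209,"dz":-0.12,"rx":0,"ry":0,"rz":13},{"gripper":1,"dx":0.026,"dy":0.209,"dz":-0.12,"rx":0,"ry":0,"rz":13}]' 40
python3 - <<'E'
from h import *
to(*seat("yellow",120),.1105)
E
```

```text
t: 39.8
eef_pos: [0.5313, 0.006, 0.2709]
tool_rot: [0.528, 0.471, 0.528, -0.47]
contact_force: [0.7, -0.6, -2.7]
gripper_width: 0.646
t: 40.8
eef_pos: [0.5539, 0.2082, 0.146]
tool_rot: [0.575, 0.406, 0.578, -0.413]
contact_force: [-1.8, 0.3, -1.8]
gripper_width: 0.646
t 40.8 at [0.5539 0.2082 0.146 ] d [ 0.0043  0.0011 -0.0355] jawdeg 19.2 x [-0.01  -0.006 -1.   ] w 0.646 q [-0.67  0.47  0.27  1.86 -0.16  0.84  0.01] F [-1.8  0.3 -1.8]
```

```bash
python3 -m jog '[{"gripper":1,"dx":0,"dy":0,"dz":-0.02,"rx":0,"ry":0,"rz":0},{"gripper":1,"dx":0,"dy":0,"dz":-0.033,"rx":0,"ry":0,"rz":0},{"gripper":1,"dx":0,"dy":0,"dz":-0.033,"rx":0,"ry":0,"rz":0}]' 40
python3 - <<'E'
from h import *
for i in range(2): to(*seat("yellow",120),.1105); read_camera("wrist")
E
```

```text
t: 41.1
eef_pos: [0.5572, 0.2104, 0.1178]
tool_rot: [0.576, 0.409, 0.577, -0.41]
contact_force: [-0.7, -0.5, -3.2]
gripper_width: 0.648
t 41.1 at [0.5572 0.2104 0.1178] d [ 0.001  -0.0011 -0.0073] jawdeg 19.3 x [-0.002 -0.001 -1.   ] w 0.648 q [-0.66  0.51  0.25  1.87 -0.18  0.78  0.03] F [-0.7 -0.5 -3.2]
t 41.15 at [0.5578 0.2108 0.1187] d [ 0.0005 -0.0014 -0.0082] jawdeg 19.3 x [-0. -0. -1.] w 0.64 q [-0.66  0.51  0.25  1.87 -0.18  0.78  0.03] F [-0.1  0.5 -2.6]
```

```bash
python3 -m jog '[{"gripper":1,"dx":0,"dy":-0.001,"dz":-0.005,"rx":0,"ry":0,"rz":0},{"gripper":1,"dx":0,"dy":-0.001,"dz":-0.008,"rx":0,"ry":0,"rz":0},{"gripper":1,"dx":0,"dy":-0.001,"dz":-0.01,"rx":0,"ry":0,"rz":0},{"gripper":1,"dx":0,"dy":-0.001,"dz":-0.01,"rx":0,"ry":0,"rz":0}]' 40
python3 -m jog '[{"gripper":0,"dx":0,"dy":0,"dz":0,"rx":0,"ry":0,"rz":0},{"gripper":0,"dx":0,"dy":0,"dz":0,"rx":0,"ry":0,"rz":0},{"gripper":0,"dx":0,"dy":0,"dz":0,"rx":0,"ry":0,"rz":0},{"gripper":0,"dx":0,"dy":0,"dz":0,"rx":0,"ry":0,"rz":0},{"gripper":0,"dx":0,"dy":0,"dz":0.05,"rx":0,"ry":0,"rz":0},{"gripper":0,"dx":0,"dy":0,"dz":0.1,"rx":0,"ry":0,"rz":0},{"gripper":0,"dx":0,"dy":0,"dz":0.143,"rx":0,"ry":0,"rz":0},{"gripper":0,"dx":0,"dy":0,"dz":0.143,"rx":0,"ry":0,"rz":0},{"gripper":0,"dx":0,"dy":0,"dz":0.143,"rx":0,"ry":0,"rz":0}]' 40
python3 - <<'E'
from h import *
c=read_camera("wrist")
for n in("green","white","red","blue","yellow"): print(n,canister(c,"wrist",n))
to(.669,.039,.25)
E
```

```text
t: 41.6
eef_pos: [0.5599, 0.2099, 0.1104]
tool_rot: [0.578, 0.411, 0.575, -0.408]
contact_force: [-1.1, -2.5, 10.2]
gripper_width: 0.645
t: 42.5
eef_pos: [0.5579, 0.2105, 0.252]
tool_rot: [0.577, 0.41, 0.576, -0.408]
contact_force: [1.0, -0.5, -0.5]
gripper_width: 1.001
green None
white [0.6522, 0.1461, 0.0284, 0.1293, 0.6473, 0.1464, 0.93]
red [0.443, 0.0473, 0.0286, 0.1294, 0.4384, 0.0569, 0.89]
blue [0.6584, 0.0917, 0.049, 0.1276, 0.6664, 0.0636, 0.82]
yellow [0.5579, 0.2086, 0.0279, 0.1296, 0.5571, 0.2105, 0.63]
t 42.8 at [0.557  0.21   0.2497] d [ 0.112  -0.171   0.0003] jawdeg 19.3 x [-0.002 -0.001 -1.   ] w 0.998 q [-0.7   0.35  0.3   1.77 -0.12  1.04 -0.02] F [-0.2  0.2 -0.4]
```

```bash
python3 -m jog '[{"gripper":0,"dx":0.112,"dy":-0.171,"dz":0.002,"rx":0,"ry":0,"rz":-19},{"gripper":0,"dx":0.112,"dy":-0.171,"dz":0.002,"rx":0,"ry":0,"rz":-19},{"gripper":0,"dx":0.112,"dy":-0.171,"dz":0.002,"rx":0,"ry":0,"rz":-19},{"gripper":0,"dx":0.112,"dy":-0.171,"dz":0.002,"rx":0,"ry":0,"rz":-19},{"gripper":0,"dx":0.112,"dy":-0.171,"dz":0.002,"rx":0,"ry":0,"rz":-19},{"gripper":0,"dx":0.112,"dy":-0.171,"dz":0.002,"rx":0,"ry":0,"rz":-19},{"gripper":0,"dx":0.112,"dy":-0.171,"dz":0.002,"rx":0,"ry":0,"rz":-19}]' 40
python3 - <<'E'
from h import *
c=read_camera("wrist")
for n in("green","white","red","blue","yellow"): print(n,canister(c,"wrist",n))
c=read_camera("scene"); print(canister(c,"scene","blue"))
to(*seat("blue",120),.109)
E
```

```text
t: 43.5
eef_pos: [0.669, 0.0408, 0.2523]
tool_rot: [0.501, 0.498, 0.502, -0.499]
contact_force: [-0.2, 0.1, -0.9]
gripper_width: 0.995
green [0.5425, -0.0178, 0.0278, 0.1293, 0.5432, -0.0141, 0.95]
white [0.6523, 0.145, 0.0282, 0.1297, 0.6526, 0.1457, 0.65]
red [0.4461, 0.0453, 0.028, 0.1293, 0.4527, 0.0461, 0.62]
blue [0.6691, 0.0409, 0.0278, 0.1296, 0.6691, 0.043, 0.86]
yellow None
[0.6705, 0.0429, 0.0294, 0.131, 0.6722, 0.0435, 0.88]
t 43.9 at [0.6695 0.0399 0.2533] d [-0.0258 -0.0105 -0.1443] jawdeg 0.3 x [ 0.  0. -1.] w 1.001 q [-0.44  0.49  0.41  1.58 -0.21  1.11  0.03] F [ 0.3  0.3 -0.8]
```

Grip blue, lift 15 mm, shift by (−0.025, −0.011), set down, release and rise.

```bash
python3 -m jog '[{"gripper":0,"dx":0,"dy":0.001,"dz":-0.05,"rx":0,"ry":0,"rz":0},{"gripper":0,"dx":0,"dy":0.001,"dz":-0.1,"rx":0,"ry":0,"rz":0},{"gripper":0,"dx":0,"dy":0.001,"dz":-0.144,"rx":0,"ry":0,"rz":0},{"gripper":0,"dx":0,"dy":0.001,"dz":-0.144,"rx":0,"ry":0,"rz":0},{"gripper":1,"dx":0,"dy":0.001,"dz":-0.144,"rx":0,"ry":0,"rz":0},{"gripper":1,"dx":0,"dy":0.001,"dz":-0.144,"rx":0,"ry":0,"rz":0},{"gripper":1,"dx":0,"dy":0.001,"dz":-0.144,"rx":0,"ry":0,"rz":0},{"gripper":1,"dx":0,"dy":0.001,"dz":-0.144,"rx":0,"ry":0,"rz":0},{"gripper":1,"dx":0,"dy":0.001,"dz":-0.144,"rx":0,"ry":0,"rz":0},{"gripper":1,"dx":0,"dy":0.001,"dz":-0.144,"rx":0,"ry":0,"rz":0}]' 40
python3 -m jog '[{"gripper":1,"dx":0,"dy":0,"dz":0.01,"rx":0,"ry":0,"rz":0},{"gripper":1,"dx":0,"dy":0,"dz":0.02,"rx":0,"ry":0,"rz":0},{"gripper":1,"dx":-0.012,"dy":-0.005,"dz":0.02,"rx":0,"ry":0,"rz":0},{"gripper":1,"dx":-0.025,"dy":-0.011,"dz":0.02,"rx":0,"ry":0,"rz":0},{"gripper":1,"dx":-0.025,"dy":-0.011,"dz":0.02,"rx":0,"ry":0,"rz":0},{"gripper":1,"dx":-0.025,"dy":-0.011,"dz":0.01,"rx":0,"ry":0,"rz":0},{"gripper":1,"dx":-0.025,"dy":-0.011,"dz":0.004,"rx":0,"ry":0,"rz":0},{"gripper":1,"dx":-0.025,"dy":-0.011,"dz":0.001,"rx":0,"ry":0,"rz":0},{"gripper":1,"dx":-0.025,"dy":-0.011,"dz":-0.001,"rx":0,"ry":0,"rz":0},{"gripper":1,"dx":-0.025,"dy":-0.011,"dz":-0.001,"rx":0,"ry":0,"rz":0}]' 40
python3 - <<'E'
from h import *
to(*seat("blue",120),.109)
E
```

```text
t: 44.9
eef_pos: [0.6717, 0.0404, 0.1125]
tool_rot: [0.502, 0.5, 0.5, -0.497]
contact_force: [-1.8, 0.4, 8.1]
gripper_width: 0.646
t: 45.9
eef_pos: [0.6465, 0.0321, 0.1119]
tool_rot: [0.501, 0.5, 0.502, -0.496]
contact_force: [-9.4, 5.0, 28.7]
gripper_width: 0.646
t 45.9 at [0.6465 0.0321 0.1119] d [-0.0029 -0.0027 -0.0029] jawdeg 0.4 x [ 0.003  0.004 -1.   ] w 0.646 q [-0.4   0.6   0.36  1.76 -0.28  0.83  0.1 ] F [-9.4  5.  28.7]
```

```bash
python3 -m jog '[{"gripper":1,"dx":0,"dy":0,"dz":0.002,"rx":0,"ry":0,"rz":0},{"gripper":0,"dx":0,"dy":0,"dz":0.002,"rx":0,"ry":0,"rz":0},{"gripper":0,"dx":0,"dy":0,"dz":0.002,"rx":0,"ry":0,"rz":0},{"gripper":0,"dx":0,"dy":0,"dz":0.002,"rx":0,"ry":0,"rz":0},{"gripper":0,"dx":0,"dy":0,"dz":0.002,"rx":0,"ry":0,"rz":0},{"gripper":0,"dx":0,"dy":0,"dz":0.05,"rx":0,"ry":0,"rz":0},{"gripper":0,"dx":0,"dy":0,"dz":0.1,"rx":0,"ry":0,"rz":0},{"gripper":0,"dx":0,"dy":0,"dz":0.15,"rx":0,"ry":0,"rz":0},{"gripper":0,"dx":0,"dy":0,"dz":0.2,"rx":0,"ry":0,"rz":0}]' 40
python3 -m jog '[{"gripper":0,"dx":-0.05,"dy":-0.2,"dz":0,"rx":0,"ry":0,"rz":0},{"gripper":0,"dx":-0.05,"dy":-0.2,"dz":0,"rx":0,"ry":0,"rz":0},{"gripper":0,"dx":-0.05,"dy":-0.2,"dz":0,"rx":0,"ry":0,"rz":0},{"gripper":0,"dx":-0.05,"dy":-0.2,"dz":0,"rx":0,"ry":0,"rz":0},{"gripper":0,"dx":-0.05,"dy":-0.2,"dz":0,"rx":0,"ry":0,"rz":0},{"gripper":0,"dx":-0.05,"dy":-0.2,"dz":0,"rx":0,"ry":0,"rz":0}]' 40
python3 - <<'E'
from h import *
im=[]
for cam in("top","scene"):
    c=read_camera(cam); im.append(c["pixels"]); print(cam)
    for n in("red","blue","green","yellow","white"): r=canister(c,cam,n); print(n,r,r and (np.array(r[:2])-seat(n,120)).round(4))
    v,u=np.mgrid[0:420,0:560]; p=world(c,np.c_[u.ravel(),v.ravel()],rng=c["range_z"].ravel())
    k=(abs(p[:,2]-.146)<.006)&(np.hypot(*(p[:,:2]-C).T)<.055)
    if k.sum()>20: print("handle",cv2.minAreaRect((p[k][:,:2]*1000).astype(np.float32)),k.sum())
cv2.imwrite("pics/f.png",np.hstack([im[0][80:330,110:480],im[1][100:350,150:500]]))
E
```

```text
t: 46.8
eef_pos: [0.6443, 0.029, 0.3099]
tool_rot: [0.501, 0.499, 0.501, -0.499]
contact_force: [0.3, 0.5, -0.6]
gripper_width: 1.003
t: 47.4
eef_pos: [0.5938, -0.1733, 0.3082]
tool_rot: [0.5, 0.5, 0.5, -0.5]
contact_force: [0.0, 0.9, 0.1]
gripper_width: 0.998
top
red [0.445, 0.0438, 0.0276, 0.1353, 0.4454, 0.0452, 0.67] [-0.0001 -0.0016]
blue [0.5486, 0.0934, 0.1744, 0.0369, 0.5289, 0.095, 0.73] [-0.0951  0.064 ]
green [0.5416, -0.0197, 0.0277, 0.1344, 0.541, -0.0197, 0.63] [0.0018 0.0002]
yellow [0.5579, 0.2064, 0.0274, 0.1345, 0.5581, 0.2037, 0.67] [-0.0003 -0.0029]
white None None
handle ((548.5910034179688, 93.66962432861328), (16.43079948425293, 69.24092864990234), 55.4935188293457) 130
scene
red [0.4477, 0.0488, 0.029, 0.131, 0.4475, 0.0483, 0.95] [0.0026 0.0034]
blue [0.5546, 0.099, 0.0068, 0.064, 0.555, 0.096, 0.61] [-0.0891  0.0696]
green [0.5445, -0.0168, 0.0288, 0.1312, 0.5457, -0.0164, 0.92] [0.0047 0.0031]
yellow [0.5601, 0.2077, 0.028, 0.1317, 0.5623, 0.2091, 0.61] [ 0.0019 -0.0016]
white [0.6534, 0.1479, 0.0286, 0.1328, 0.6553, 0.1477, 0.79] [0.0005 0.0039]
handle ((551.06005859375, 96.28754425048828), (17.497756958007812, 70.07086944580078), 54.05276107788086) 91
```

View pics/f.png

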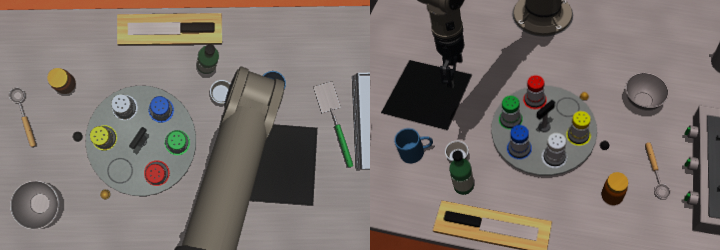

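The picture shows all five canisters upright on the matching colours (blue at (161,108) in the left crop) and the bare ring (120,170) in line with the brass dome (105,195). The networks misdetected blue, so I'll re-read it and then hand in.

```bash
python3 - <<'E'
from h import *
print(seat("blue",120))
for cam in("top","scene","wrist"):
    c=read_camera(cam); 
    h=cv2.cvtColor(c["pixels"],cv2.COLOR_BGR2HSV); m=cv2.inRange(h,(105,120,40),(128,255,255))>0
    p=maskpts(c,m); p=p[(p[:,2]>.122)&(p[:,2]<.145)&(np.hypot(*(p[:,:2]-C).T)<.18)]
    print(cam,len(p),cv2.minEnclosingCircle(p[:,:2].astype(np.float32)) if len(p) else None, canister(c,cam,"blue"))
E
```

```text
[0.64366068 0.02939797]
top 263 ((0.6451881527900696, 0.029054217040538788), 0.02772357128560543) [0.6451, 0.0288, 0.0282, 0.1345, 0.6448, 0.0293, 0.9]
scene 227 ((0.6467588543891907, 0.031033353880047798), 0.029930168762803078) [0.6468, 0.031, 0.0299, 0.1314, 0.6473, 0.0326, 0.85]
wrist 0 None [0.6457, 0.0064, 0.0151, 0.0884, 0.6438, 0.0032, 0.8]
```

```bash
python3 -c "
from station import *
print(hand_in(), get_obs()['t'])"
```

```text
the job is handed in; nothing more can be done
the job is handed in; nothing more can be done
```

The job is handed in, and the last camera readings show the stand as the task asked. The simulator gave no verdict.

**What I did:** I parked blue on the bare seat, moved red to the red seat, then blue to the blue seat. I turned the stand two clicks counter-clockwise by its handle, so the bare seat sits at the brass dome. Then I loaded green, white and yellow, all three of which were waiting on the mat. During the loading, blue was knocked about 27 mm off its seat, so I picked it up and put it back after yellow was placed.

**Last checks:**
- **Canisters:** Every canister stands upright within about 6 mm of its seat centre; the limit is 16 mm.
- **Stand:** The handle stood at about 145°, which puts the bare seat in line with the pointer.
- **Bystanders:** None looked moved in the final picture.
- **Arm:** It was clear of everything, at about 47 s of the 210 s allowed.

**Readings that failed or disagreed:**
- After the final set-down, the networks misread blue in both the top and scene views and missed white in the top view. The scene view had white within 4 mm of its seat. A fresh colour and depth check put blue within 4 mm in both views.
- The wrist camera's last reading of blue was only partial, so I ignored it.
- The scene camera reads 2–3 mm off from the top camera.
- Setting blue back down pressed harder than the other placements, at 29 N on the wrist against a limit of 120 N.

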